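# Smooth the mouth of a bamboo canister and hang up the scraper

### The arm

A 6-joint arm with a two-finger parallel gripper is mounted at the origin on the work surface. World frame = base frame: x ahead of the robot, y to its left, z up, the work surface at z = 0. Lengths are in m, angles in rad, forces in N, time in s.
With the tool pointing down it reaches from about 0.375 to 0.9 m from the base axis. Payload 3.1 kg.
Tool frame: the origin (TCP) lies midway between the tips of the shut fingers; the grasp point (between the pads) lies manip.grip_depth behind it (manip.grip_depth is the distance from the TCP to the grasp point, in m); z points along the fingers, y is the direction in which the jaws open and shut (so a half turn about z gives the same grasp; the last joint's range is limited). The gripper opens to 85 mm and grips with 20 to 120 N. Pads are 22 mm wide; open, the fingers measure 114 mm over their backs; the gripper's body (76 mm by 85 mm) begins 54 mm behind the grasp point. The pads swing forward as they close: fully open they stand 13 mm farther back than shut.
Start: joints at [-1.359, 0.527, 1.433, -0, 1.181, -0.178], TCP at [0.238, -0.578, 0.231] pointing down, gripper open.
Joint ranges: [-3.08, 3.08], [-0.75, 2.2], [0.22, 2.44], [-1.43, 4.57], [0, 2.65], [-2.85, 2.85]. Speed limits (rad/s): [2.79, 2.79, 3.14, 3.14, 3.14, 3.14].

### API

Orientations are given as a unit quaternion [x, y, z, w].
In Python, from station import manip, vision gives the robot as it stands.
- The arm moves only by the shell command python3 -m crank 'ROWS' [FORCE]. ROWS is JSON, a list of rows, each an object with "grip": the closure, from 0 (fully open) to 1 (shut); "offset": the shift along the tool's x, y, z in mm, a list of three; "angular": the turn, a rotation vector about the tool's x, y, z in degrees, a list of three. A call has 1 to 10 rows; each row is the pose to reach, as a shift and turn from the pose commanded when the call began, along the tool's axes at that moment; what a row does not reach only later rows make up. A row lasts 1/10 s, in which the tool goes at most 50 mm and 8.59 degrees, less where a joint would pass 70% of its speed; a pose out of reach is approached as far as the arm can. A call with a gripper value outside its range is refused whole. The fingers move at their own pace and stop on an object; FORCE is the grip in N (left out, the last holds). Time passes only in rows, so rows that repeat a pose let the fingers close. It gives the time, the measured TCP pose, the force and the opening at its end, in the units of the state.
- manip.sense(): the state, without advancing time (a new reading comes with each control period).
- vision.snapshot(name): name is "side" or "top" or "wrist"; returns a dict with "pixels" (400x640x3 uint8, red, green, blue), "intrinsics" (3x3 intrinsics, pixels), "dist" ([k1, k2, p1, p2, k3] as OpenCV has them; the pictures are not rectified), "R" (3x3) and "t" (3): a world point X has camera coordinates R X + t. Camera axes: x right, y down, z forward; pixel columns grow to the right and rows downward; lengths in m; the calibration is good to about 2 mm. A picture is of the moment at which its call begins. There is no depth.
- manip.sign_off(): hands the job in, once; it reports no verdict.
The state is a dict: "t": time; "q": joint angles; "qd": joint speeds; "tau": joint torques, N m; "tcp_pos": TCP position; "tool_rot": TCP orientation; "force": force on the tool from outside, world axes, zero at the start; "ft_torque": the same for the moment, N m; "finger_gap": opening from 0.0 (shut) to 1.0 (fully open).
Only numpy, scipy, OpenCV 4.12 (cv2) and the standard library are available. Lean on these libraries where they do the work, as an engineer would, in place of code of your own. Each camera call takes 0.05 s, during which the arm holds its last target.

### The job

The lid of the bamboo canister sticks because the mouth's inner edge is rough: lift the lid off and lay it flat in the middle of the square felt pad, where it stays. Then take the scraper from its block and, holding it upright with its cone-shaped head pressed lightly on the mouth's inner edge, run it counter-clockwise (seen from above) once right round the edge in steady contact, starting at the side where the holder's steel screw is and ending there, without pushing the springy canister down to its stop. Finally bring the scraper sideways into the open end of the forked hook, lower it so that it hangs by its collar behind the upturned ends, let go, and leave the other things where they stand.

Things in the scene. Friction and masses are not known exactly. Their poses are not given: they have to be found in the camera images.
- lid_knob (a point): Grip point on the knob of the wooden lid (about 90 g), 41 mm above the lid's foot, 10 mm below the knob's top. The lid is a disc 100 mm wide, 10 mm thick, with an upright round knob 20 mm wide and 36 mm tall on top and a loose plug 66 mm wide, 5 mm deep, underneath. It starts on the canister, its disc lying on the rim. z up.
- lid_foot (a point): Centre of the underside of the lid's plug, the lowest point of the lid, on which it stands when laid down. z up along the knob.
- pad_top (a point): Centre of the top face of the square grey felt pad, 115 x 115 mm and 3 mm thick, fixed flat on the table.
- mouth (a point): Centre of the bamboo canister's mouth, in the plane of its rim, 134 mm above the table. Upright, 100 mm wide outside, 100 mm tall, bore 80 mm wide (wall 10 mm). Its x axis points from the canister's axis to the side where the holder's screw is; z up; y is a quarter turn counter-clockwise from the screw seen from above.
- holder: Fixed round wooden holder, 144 mm wide, with four guide blocks round the canister. On one side only it has a steel screw with a cross-bar, 45 mm above the table, the cross-bar 104 mm from the axis. Origin: on the canister's axis at the table; x towards the screw, z up.
- canister (a joint): How far the canister is pushed down on its springy seat, m: 0 at rest, 0.012 at its hard stop. It starts to give at about 1.6 N of downward push and takes 0.8 N more for each mm; it rises by itself. It cannot turn or move sideways.
- scraper_grip (a point): Grip point on the handle of the scraper (about 180 g, 120 mm long), on its axis, 88 mm above the tip. From the top: dark wooden handle 24 x 24 mm square, 62 mm long, its flats facing this point's x and y; round brass collar 48 mm wide, 8 mm thick (its top 30 mm below this point); steel neck 10 mm wide; steel cone head 34 mm wide. z up.
- scraper_collar (a point): Centre of the underside of the scraper's collar, on its axis, 50 mm above the tip; z up along the handle. At the start the scraper stands upright in the block: the collar rests on the block's top, neck and head hang in its hole.
- scraper_tip (a point): Lowest point of the scraper's head, on its axis. The cone is 8 mm wide at the tip and 34 mm wide 8 mm above it, then a 3 mm straight band. With the scraper upright and its axis 28 mm from the canister's axis the cone's flank meets the bore's inner edge when the tip is about 5 mm below the rim. z up along the handle.
- block_top (a point): Centre of the top face of the scraper's wooden block, 80 x 80 x 55 mm, fixed, with a vertical hole 40 mm wide in its middle.
- throat (a point): Where the centre of the collar's underside belongs on the forked hook: midway between two level steel prongs 8 mm thick, at the height of their tops, 154 mm above the table. The gap between the prongs is 18 mm: the neck passes, collar and head do not. x horizontal from the fork's open end towards the post, z up.
- hook: Fixed wooden stand of the fork, origin on the table below the throat point, same axes. The prongs turn up from x = -30 mm to their ends at x = -44 mm, 12 mm above the prong tops. The post's face is at x = +41 mm, its top 10 mm above the prong tops. Open towards -x only: the neck comes in level along +x, collar above the upturned ends, then down.
- ink_bottle: Bystander to leave alone: amber jar 44 mm wide, 75 mm tall; origin at the centre of its underside, z up.
- paint_jar: Bystander to leave alone: grey jar 42 mm wide, 50 mm tall; origin at the centre of its underside, z up.
- water_cup: Bystander to leave alone: open blue cup 68 mm wide, 70 mm tall; origin at the centre of its underside, z up.
- glue_pot: Bystander to leave alone: clear jar 56 mm wide, 65 mm tall; origin at the centre of its underside, z up.
Things that resemble listed ones, but are neither listed nor needed, are in the scene too. What is shaped like the hook but orange is not meant.

How it is judged:
On the way, in this order (a step that is already met when the one before it is completed fails the run):
1. the lid lies flat on the felt pad, let go (horizontal distance between lid_foot and pad_top below 0.035 m and distance between lid_foot and pad_top below 0.036 m and angle between lid_foot's own z axis and vertical below 0.1 rad and contact force between the fingers and lid below 0.1 N), for 0.2 s.
2. the scraper's head presses on the mouth's inner edge with more than 1 N, at the screw (its tip within 9 mm, in each of the mouth's x and y, of the point 28 mm from the axis there) (contact force between scraper and canister above 1 N and x of scraper_tip in the frame of mouth between 0.019 and 0.037 m and y of scraper_tip in the frame of mouth between -0.009 and 0.009 m and z of scraper_tip in the frame of mouth below 0 m), for 0.15 s.
3. the scraper's head presses on the mouth's inner edge with more than 1 N, an eighth round (its tip within 9 mm, in each of the mouth's x and y, of the point 28 mm from the axis there) (contact force between scraper and canister above 1 N and x of scraper_tip in the frame of mouth between 0.0108 and 0.0288 m and y of scraper_tip in the frame of mouth between 0.0108 and 0.0288 m and z of scraper_tip in the frame of mouth below 0 m), for 0.15 s.
4. the scraper's head presses on the mouth's inner edge with more than 1 N, a quarter round (its tip within 9 mm, in each of the mouth's x and y, of the point 28 mm from the axis there) (contact force between scraper and canister above 1 N and x of scraper_tip in the frame of mouth between -0.009 and 0.009 m and y of scraper_tip in the frame of mouth between 0.019 and 0.037 m and z of scraper_tip in the frame of mouth below 0 m), for 0.15 s.
5. the scraper's head presses on the mouth's inner edge with more than 1 N, three eighths round (its tip within 9 mm, in each of the mouth's x and y, of the point 28 mm from the axis there) (contact force between scraper and canister above 1 N and x of scraper_tip in the frame of mouth between -0.0288 and -0.0108 m and y of scraper_tip in the frame of mouth between 0.0108 and 0.0288 m and z of scraper_tip in the frame of mouth below 0 m), for 0.15 s.
6. the scraper's head presses on the mouth's inner edge with more than 1 N, half round (its tip within 9 mm, in each of the mouth's x and y, of the point 28 mm from the axis there) (contact force between scraper and canister above 1 N and x of scraper_tip in the frame of mouth between -0.037 and -0.019 m and y of scraper_tip in the frame of mouth between -0.009 and 0.009 m and z of scraper_tip in the frame of mouth below 0 m), for 0.15 s.
7. the scraper's head presses on the mouth's inner edge with more than 1 N, five eighths round (its tip within 9 mm, in each of the mouth's x and y, of the point 28 mm from the axis there) (contact force between scraper and canister above 1 N and x of scraper_tip in the frame of mouth between -0.0288 and -0.0108 m and y of scraper_tip in the frame of mouth between -0.0288 and -0.0108 m and z of scraper_tip in the frame of mouth below 0 m), for 0.15 s.
8. the scraper's head presses on the mouth's inner edge with more than 1 N, three quarters round (its tip within 9 mm, in each of the mouth's x and y, of the point 28 mm from the axis there) (contact force between scraper and canister above 1 N and x of scraper_tip in the frame of mouth between -0.009 and 0.009 m and y of scraper_tip in the frame of mouth between -0.037 and -0.019 m and z of scraper_tip in the frame of mouth below 0 m), for 0.15 s.
9. the scraper's head presses on the mouth's inner edge with more than 1 N, seven eighths round (its tip within 9 mm, in each of the mouth's x and y, of the point 28 mm from the axis there) (contact force between scraper and canister above 1 N and x of scraper_tip in the frame of mouth between 0.0108 and 0.0288 m and y of scraper_tip in the frame of mouth between -0.0288 and -0.0108 m and z of scraper_tip in the frame of mouth below 0 m), for 0.15 s.
10. the scraper's head presses on the mouth's inner edge with more than 1 N, back at the screw: full circle (its tip within 9 mm, in each of the mouth's x and y, of the point 28 mm from the axis there) (all of step 2), for 0.15 s.
At the end, for the whole second after the job is handed in: Scraper at rest and upright (0.12 rad) on the fork, its collar underside within 5 mm in height, 10 mm across and -16 to +20 mm along of the throat point; lid at rest, flat (0.1 rad) on the pad, centres within 35 mm; canister less than 2 mm down (x of scraper_collar in the frame of throat between -0.016 and 0.02 m and y of scraper_collar in the frame of throat between -0.01 and 0.01 m and z of scraper_collar in the frame of throat between -0.005 and 0.005 m and angle between scraper_collar's own z axis and vertical below 0.12 rad and linear speed of each of scraper, lid below 0.02 m/s and horizontal distance between lid_foot and pad_top below 0.035 m and distance between lid_foot and pad_top below 0.036 m and angle between lid_foot's own z axis and vertical below 0.1 rad and value of joint canister below 0.002 m); the robot touches nothing.
It fails at once if the canister is pressed down nearly to its stop (more than 10.5 mm) (value of joint canister above 0.0105 m).
It fails at once if the scraper is tipped over (angle between scraper_tip's own z axis and vertical above 0.7 rad).
It fails at once if a bystander is shifted more than 25 mm (distance of any of ink_bottle, paint_jar, water_cup, glue_pot from where it was at the start of the episode above 0.025 m).
It also fails if it takes over 72 s, if anything falls off the work surface, if the arm or the gripper's body presses on something with over 40 N, if the wrist force passes 120 N, or if a joint passes its speed limit or range.

## Working session

There is one attempt and no reset: what is moved stays moved. The work goes in short steps, Python scripts to look and compute and a shell command to move; the robot and the scene stay as the last step left them, time stands still between calls to the robot, and variables do not carry over. Pictures are saved under pics/ and viewed, and the job is handed in when it is done.

```bash
ls; mkdir -p pics
python3 - <<'E'
from station import manip, vision
import cv2
s=manip.sense(); print({k:s[k] for k in ('t','tcp_pos','tool_rot','force','finger_gap')}, manip.grip_depth)
for n in ("side","top","wrist"):
    d=vision.snapshot(n); cv2.imwrite(f"pics/{n}0.png",d["pixels"][:,:,::-1]); print(n,d["intrinsics"],d["dist"],d["R"],d["t"])
E
```

```text
pics
{'t': 0.0, 'tcp_pos': array([ 0.23793518, -0.57714348,  0.23031049]), 'tool_rot': array([ 9.80970161e-01,  1.94155325e-01, -1.99538448e-05, -1.11888149e-03]), 'force': array([0.43058794, 0.10980542, 1.11470209]), 'finger_gap': 1.0003712429857126} 0.0187
side [[395.48360248   0.         315.78016859]
 [  0.         395.48360248 202.44289018]
 [  0.           0.           1.        ]] [-0.09023265  0.          0.          0.          0.        ] [[-0.94804434 -0.31796587 -0.01047049]
 [-0.21822751  0.67390867 -0.70584974]
 [ 0.23149228 -0.66689191 -0.7082842 ]] [0.48802019 0.29599403 0.97708481]
top [[470.35439277   0.         315.86779041]
 [  0.         470.35439277 198.85740531]
 [  0.           0.           1.        ]] [-0.07771767  0.          0.          0.          0.        ] [[ 0.01928484 -0.99974895 -0.01140719]
 [-0.99233402 -0.01774632 -0.12230396]
 [ 0.12207082  0.01367836 -0.99242713]] [-0.16573676  0.56901266  1.63314517]
wrist [[294.83004749   0.         317.09394237]
 [  0.         294.83004749 199.38185836]
 [  0.           0.           1.        ]] [-0.03582574  0.          0.          0.          0.        ] [[ 0.38134209 -0.92442902 -0.00303214]
 [-0.89252231 -0.36903046  0.25926906]
 [-0.24079479 -0.09616396 -0.96580037]] [-0.62459192 -0.03281046  0.37943875]
```

View pics/top0.png

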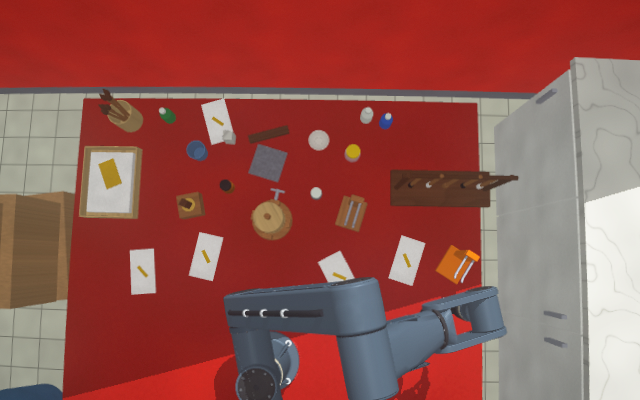

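View pics/side0.png

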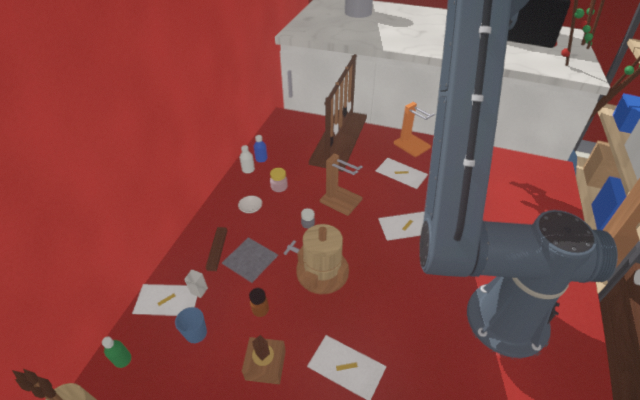

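View pics/wrist0.png

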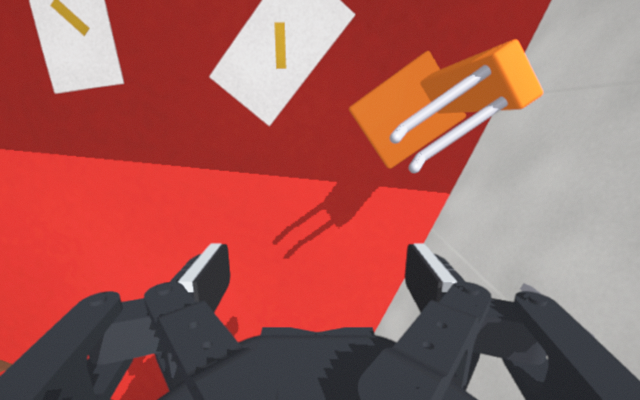

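The top view shows these candidates:
- Canister with lid at (271,218), screw at (277,190).
- Felt pad at (268,162). The dark bar at (268,133) is not the pad.
- Scraper block at (189,204). The pot with brushes at (120,110) is not it.
- Brown hook at (352,212). The orange lookalike at (458,262) is not meant, nor is the rack at (440,188).
- Bystanders: amber (226,185), grey (316,193), blue cup (197,150), clear (228,137).

Next I'll take close crops.

```bash
cat > h.py <<'E'
import numpy as np, cv2
from station import manip, vision
def ray(d,uv):
    p=cv2.undistortPoints(np.array([[uv]],float),d["intrinsics"],np.array(d["dist"]))[0,0]
    R=np.array(d["R"]);t=np.array(d["t"]); return -R.T@t, R.T@np.array([p[0],p[1],1.])
def at_z(d,uv,z):
    c,v=ray(d,uv); return c+v*(z-c[2])/v[2]
def tri(obs):
    A=np.zeros((3,3));b=np.zeros(3);L=[]
    for d,uv in obs:
        c,v=ray(d,uv);v=v/np.linalg.norm(v);P=np.eye(3)-np.outer(v,v);A+=P;b+=P@c;L.append((P,c))
    X=np.linalg.solve(A,b); return X,[np.linalg.norm(P@(X-c)) for P,c in L]
def proj(d,X):
    return cv2.projectPoints(np.array(X,float).reshape(-1,3),cv2.Rodrigues(np.array(d["R"]))[0],np.array(d["t"]),d["intrinsics"],np.array(d["dist"]))[0][:,0]
def crop(d,x0,y0,w,h,s,fn,pts=None):
    im=np.ascontiguousarray(d["pixels"][y0:y0+h,x0:x0+w,::-1]);im=cv2.resize(im,None,fx=s,fy=s,interpolation=cv2.INTER_CUBIC)
    if pts is not None:
        for p in pts: cv2.circle(im,(int((p[0]+.5-x0)*s),int((p[1]+.5-y0)*s)),2,(255,255,0),-1)
    for k in range(0,w,10): cv2.putText(im,str(x0+k),(k*s,8),0,.3,(255,255,255),1);cv2.line(im,(k*s,10),(k*s,14),(255,255,255),1)
    for k in range(0,h,10): cv2.putText(im,str(y0+k),(0,k*s+4),0,.3,(255,255,255),1)
    cv2.imwrite(fn,im)
E
python3 - <<'E'
from h import *
d=vision.snapshot("top"); crop(d,160,120,230,130,3,"pics/topc.png")
crop(d,160,180,80,60,8,"pics/topblock.png")
crop(d,235,140,80,70,8,"pics/toppad.png")
crop(d,330,185,80,60,8,"pics/tophook.png")
crop(d,245,180,70,60,8,"pics/topcan.png")
s=vision.snapshot("side"); crop(s,140,140,240,190,3,"pics/sidec.png")
E
```

```text
(no output)
```

View pics/topcan.png

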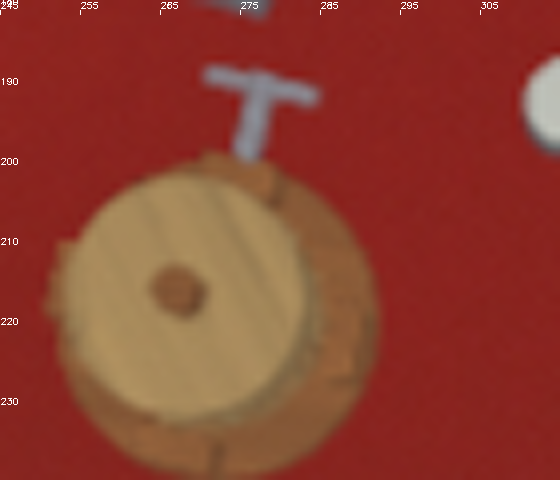

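View pics/toppad.png

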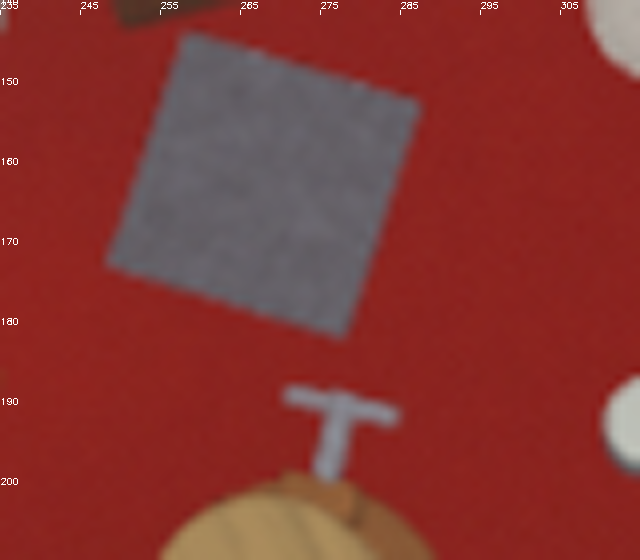

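View pics/topblock.png

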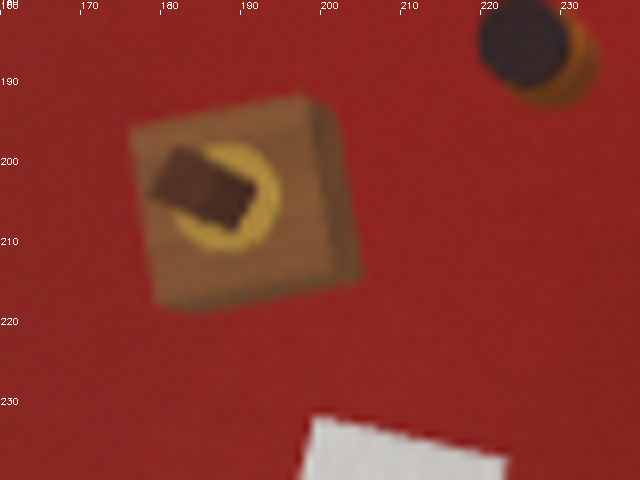

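View pics/tophook.png

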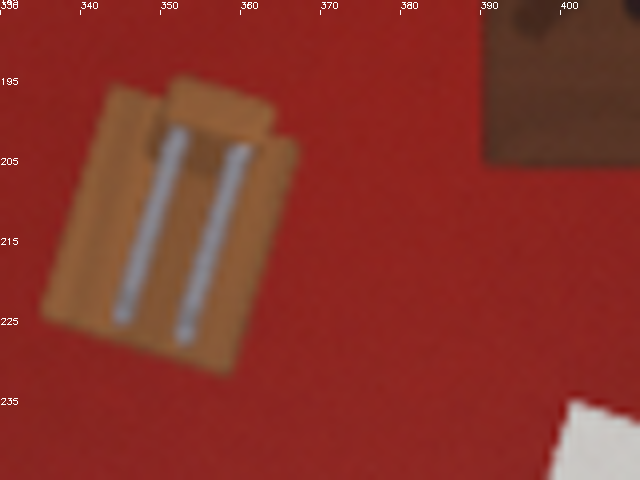

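View pics/sidec.png

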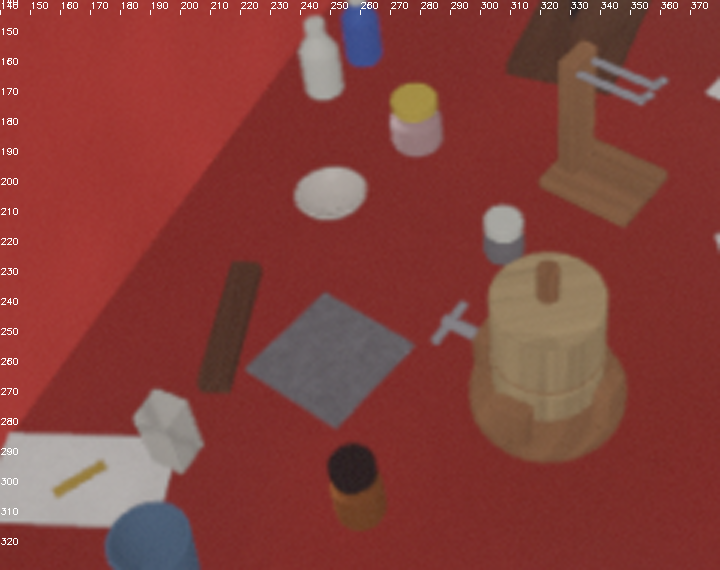

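```bash
cat > m1.py <<'E'
from h import *
T=vision.snapshot("top");S=vision.snapshot("side")
f=lambda x0,y0,c,s=8:(x0+c[0]/s-.5+.5/s,y0+c[1]/s-.5+.5/s)
print("lid disc",at_z(T,f(245,180,(185,297)),.144),"knob",at_z(T,f(245,180,(178,290)),.18))
sc=at_z(T,f(245,180,(260,80)),.045);print("screw",sc)
pad=[at_z(T,f(235,140,c),.003) for c in((187,32),(420,102),(345,338),(107,265))]
print("pad",np.mean(pad,0),[np.linalg.norm(pad[i]-pad[i-1]) for i in range(4)],np.degrees(np.arctan2(*(pad[0]-pad[3])[1::-1])))
b=[at_z(T,f(160,180,c),.055) for c in((130,128),(303,95),(332,272),(158,304))]
print("block",np.mean(b,0),[np.linalg.norm(b[i]-b[i-1]) for i in range(4)])
print("collar",at_z(T,f(160,180,(227,197)),.063), "handletop", at_z(T,f(160,180,(182,172)),.125))
# prong centres: root/tip
z=.15
r1,t1,r2,t2=[at_z(T,f(330,185,c),zz) for c,zz in(((178,130),.154),((122,318),.164),((240,150),.154),((184,338),.164))]
print(r1,t1,r2,t2)
E
python3 m1.py
```

```text
lid disc [0.49634094 0.00119932 0.144     ] knob [ 4.96136012e-01 -5.88819274e-05  1.80000000e-01]
screw [ 0.60128384 -0.01749249  0.045     ]
pad [0.70643187 0.02412679 0.003     ] [np.float64(0.11407534401769608), np.float64(0.11260850868068006), np.float64(0.11423350373413292), np.float64(0.11433210242442841)] -16.66403043421179
block [0.54133441 0.29360879 0.055     ] [np.float64(0.07956045673064967), np.float64(0.07851548360758957), np.float64(0.07996251537320283), np.float64(0.07840792089968539)]
collar [0.54155858 0.29293695 0.063     ] handletop [0.54521896 0.29483535 0.125     ]
[ 0.55287458 -0.27495049  0.154     ] [ 0.47450476 -0.25240604  0.164     ] [ 0.54506616 -0.30047109  0.154     ] [ 0.46684012 -0.27762526  0.164     ]
```

```bash
cat > m2.py <<'E'
from h import *
import sys
T=vision.snapshot("top");S=vision.snapshot("side")
def Rz(a): a=np.radians(a);return np.array([[np.cos(a),-np.sin(a),0],[np.sin(a),np.cos(a),0],[0,0,1]])
def circ(c,r,z,n=36): a=np.linspace(0,2*np.pi,n);return np.c_[c[0]+r*np.cos(a),c[1]+r*np.sin(a),0*a+z]
def line(a,b,n=15): return np.linspace(a,b,n)
def box(c,yaw,w,h,z):
    q=np.array([[w,h,0],[-w,h,0],[-w,-h,0],[w,-h,0]])/2@Rz(yaw).T+[c[0],c[1],z]
    return np.vstack([line(q[i],q[(i+1)%4]) for i in range(4)])
can=(.4962,.0006);hk=(.5115,-.2769);hy=-16.2;bl=(.5425,.2935);yaw=float(sys.argv[1]) 
P=np.vstack([circ(can,.05,.144),circ(can,.01,.18,12),circ(can,.072,0.0)])
crop(T,245,180,70,60,8,"pics/o_can_t.png",proj(T,P));crop(S,280,210,80,90,6,"pics/o_can_s.png",proj(S,P))
P=[]
for y in(.013,-.013):
    for dy in(-.004,.004):
        P.append(line([-.03,y+dy,0],[.041,y+dy,0]))
    P.append(line([-.044,y,.012],[-.044,y,.012],1))
P+=[line([.041,-.02,.01],[.041,.02,.01])]
P=np.vstack(P)@Rz(hy).T+[hk[0],hk[1],.154]
crop(T,330,185,50,50,10,"pics/o_hk_t.png",proj(T,P));crop(S,315,140,60,80,8,"pics/o_hk_s.png",proj(S,P))
P=np.vstack([box(bl,15,.0,.0,.055),circ(bl,.024,.063),box(bl,yaw,.024,.024,.125)])
crop(T,170,185,45,40,12,"pics/o_bl_t.png",proj(T,P));crop(S,235,325,60,65,9,"pics/o_bl_s.png",proj(S,P))
def tile(a,b,o):
    a=cv2.imread(a);b=cv2.imread(b);k=[cv2.resize(i,(395,int(i.shape[0]*395/i.shape[1]))) for i in(a,b)]
    H=max(i.shape[0] for i in k);k=[cv2.copyMakeBorder(i,0,H-i.shape[0],0,5,0) for i in k];cv2.imwrite(o,np.hstack(k)[:600])
for n in("can","hk","bl"):tile(f"pics/o_{n}_t.png",f"pics/o_{n}_s.png",f"pics/oo_{n}_{sys.argv[2]}.png")
E
python3 m2.py -15 1
```

```text
(no output)
```

View pics/oo_can_1.png

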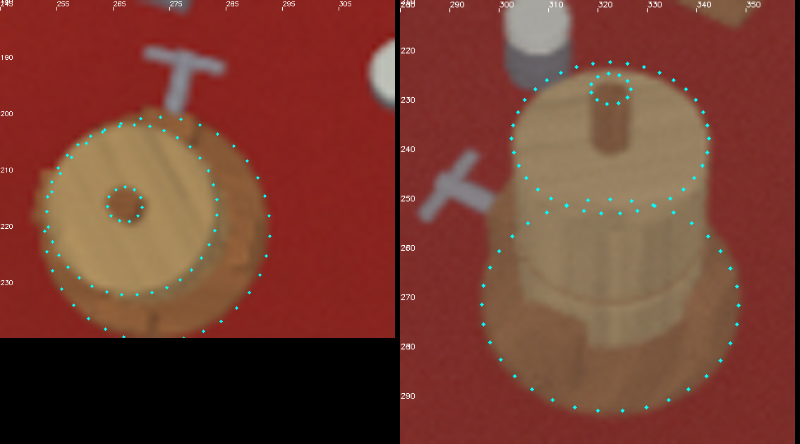

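View pics/oo_hk_1.png

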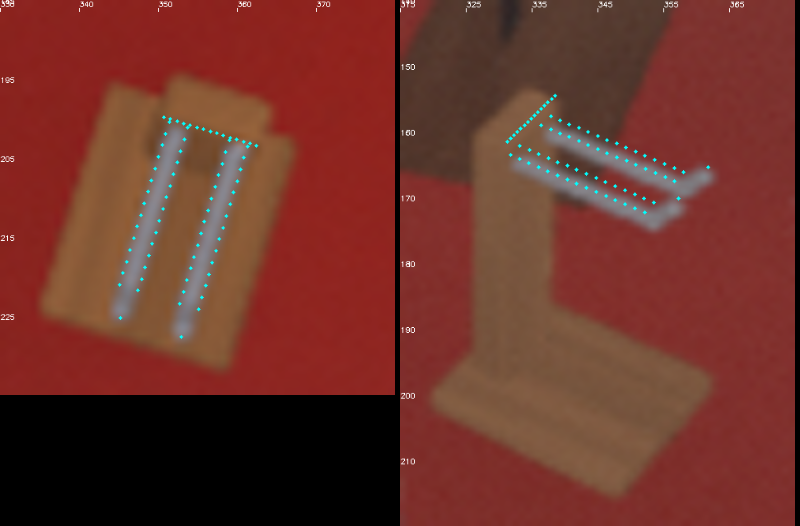

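View pics/oo_bl_1.png

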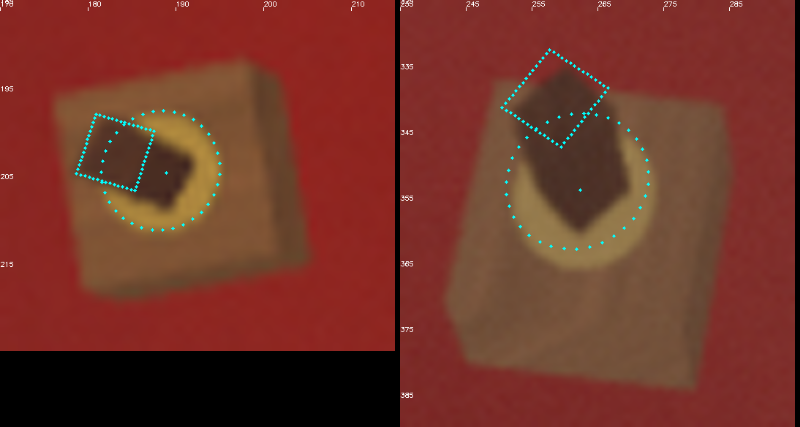

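The overlays fit the top view within about 1 px. The side view sits about 1 px lower everywhere, which is calibration bias. Lid knob is at about (0.496, 0.001), pad centre (0.706, 0.024), throat (0.511, -0.277). Now I'll work out the moves.

```bash
cat > go.py <<'E'
# usage: go.py x y z [jaw_yaw_deg]  -> offset/angular in tool axes from the measured pose
from h import *
import sys
from scipy.spatial.transform import Rotation as Ro
s=manip.sense();R=Ro.from_quat(s["tool_rot"]);p=np.array(s["tcp_pos"])
X=np.array([float(a) for a in sys.argv[1:4]])
y=R.as_matrix()[:,1];cur=np.degrees(np.arctan2(y[1],y[0]))
print("t %.2f tcp %s jaw %.2f F %s gap %.3f"%(s["t"],np.round(p,4),cur,np.round(s["force"],2),s["finger_gap"]))
print("offset",np.round(R.inv().apply(X-p)*1e3,1))
if len(sys.argv)>4:
    a=(float(sys.argv[4])-cur+90)%180-90
    yy=np.radians(cur+a);Y=np.array([np.cos(yy),np.sin(yy),0]);Z=np.array([0,0,-1.]);Rt=Ro.from_matrix(np.c_[np.cross(Y,Z),Y,Z])
    print("angular",np.round(np.degrees((R.inv()*Rt).as_rotvec()),2))
E
python3 go.py .4962 .0006 .24 90; python3 -c "
from station import manip;print(manip.sense()['q'])"
```

```text
t 0.45 tcp [ 0.2381 -0.5778  0.2312] jaw -67.61 F [-0.29 -0.26 -0.37] gap 1.002
offset [ 459.  -436.5   -8.7]
angular [-1.000e-02  0.000e+00  2.239e+01]
[-1.35848272e+00  5.27593770e-01  1.43278192e+00 -9.00414445e-06
  1.18139938e+00 -1.78490205e-01]
```

```bash
python3 -m crank '[{"grip":0,"offset":[35,-33,-10],"angular":[0,0,3]},{"grip":0,"offset":[70,-66,-10],"angular":[0,0,6]},{"grip":0,"offset":[105,-99,-10],"angular":[0,0,9]},{"grip":0,"offset":[140,-132,-10],"angular":[0,0,12]},{"grip":0,"offset":[175,-165,-10],"angular":[0,0,15]},{"grip":0,"offset":[210,-198,-10],"angular":[0,0,18]},{"grip":0,"offset":[245,-231,-10],"angular":[0,0,20]},{"grip":0,"offset":[280,-264,-10],"angular":[0,0,22.4]},{"grip":0,"offset":[315,-297,-10],"angular":[0,0,22.4]},{"grip":0,"offset":[350,-330,-10],"angular":[0,0,22.4]}]' 60 && python3 go.py .4962 .0006 .24 90
python3 - <<'E'
from h import *
d=vision.snapshot("wrist");cv2.imwrite("pics/w1.png",d["pixels"][:,:,::-1])
E
```

```text
t: 1.45
tcp_pos: [0.4367, -0.1377, 0.2417]
tool_rot: [1.0, -0.0, 0.001, 0.0]
force: [1.1, -0.9, 0.1]
finger_gap: 0.999
t 1.45 tcp [ 0.4367 -0.1377  0.2417] jaw -90.03 F [ 1.08 -0.88  0.14] gap 0.999
offset [  59.4 -138.3    1.7]
angular [ 0.03 -0.06 -0.03]
```

View pics/w1.png

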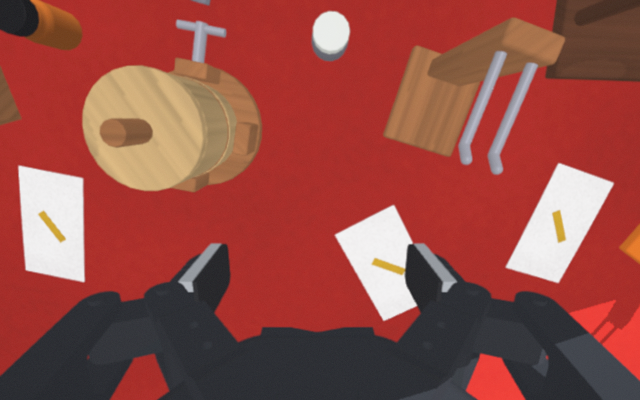

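The wrist view shows the knob top at about (112,132), the lid disc at about (146,128), the screw's cross-bar at (201,28) and the hook prong ends at (466,158) and (496,170).

```bash
cat > m3.py <<'E'
from h import *
exec(open("m2.py").read().split("can=(")[0].replace("import sys",""))
W=vision.snapshot("wrist")
can=(.4962,.0006);hk=(.5115,-.2769);hy=-16.2
P=np.vstack([circ(can,.05,.144),circ(can,.01,.18,12),circ(can,.072,0.02)])
sa=np.radians(-9.8);P=np.vstack([P,[[can[0]+.104*np.cos(sa),can[1]+.104*np.sin(sa),.045]]])
Q=[]
for y in(.013,-.013):
    for dy in(-.004,.004): Q.append(line([-.03,y+dy,0],[.041,y+dy,0]))
    Q.append(line([-.044,y,.012],[-.044,y,.012],1))
Q=np.vstack(Q)@Rz(hy).T+[hk[0],hk[1],.154]
crop(W,60,0,230,200,3,"pics/w1a.png",proj(W,P));crop(W,370,0,200,190,4,"pics/w1b.png",proj(W,Q))
E
python3 m3.py
```

```text
(no output)
```

View pics/w1a.png

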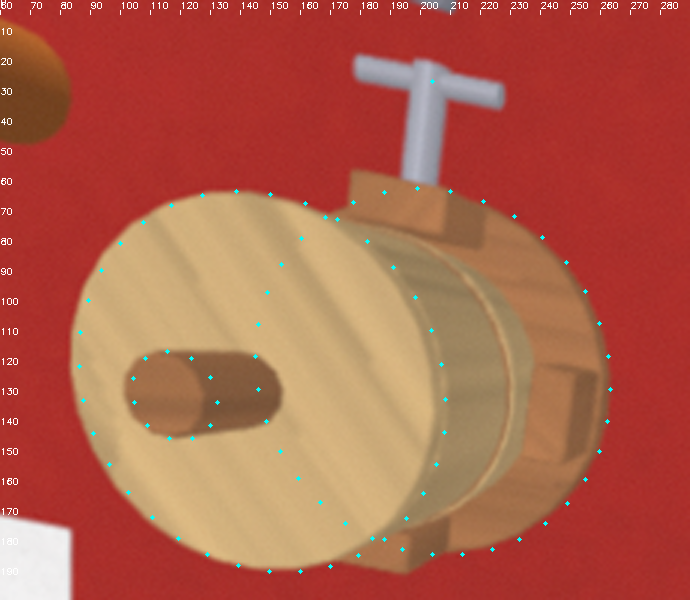

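View pics/w1b.png

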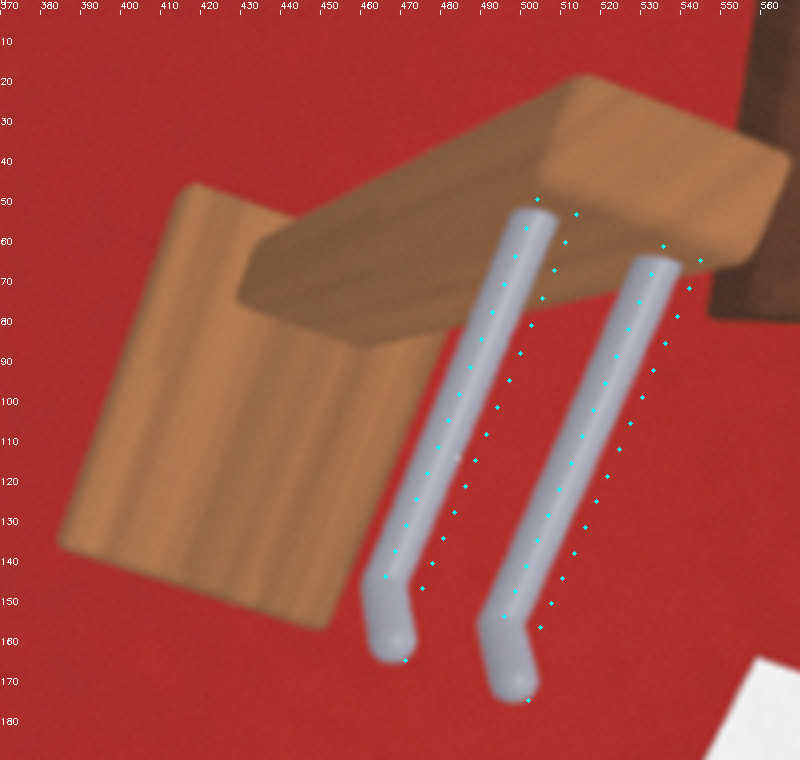

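```bash
python3 -m crank '[{"grip":0,"offset":[20,-46,0],"angular":[0,0,0]},{"grip":0,"offset":[40,-92,0],"angular":[0,0,0]},{"grip":0,"offset":[59.4,-138.3,0],"angular":[0,0,0]},{"grip":0,"offset":[59.4,-138.3,20],"angular":[0,0,0]},{"grip":0,"offset":[59.4,-138.3,40],"angular":[0,0,0]},{"grip":0,"offset":[59.4,-138.3,60],"angular":[0,0,0]},{"grip":0,"offset":[59.4,-138.3,75],"angular":[0,0,0]},{"grip":0,"offset":[59.4,-138.3,88],"angular":[0,0,0]},{"grip":0,"offset":[59.4,-138.3,88],"angular":[0,0,0]}]' && python3 go.py .4962 .0006 .152 90
python3 - <<'E'
from h import *
d=vision.snapshot("wrist");crop(d,150,100,340,250,2,"pics/w2.png")
E
```

```text
t: 2.55
tcp_pos: [0.4945, -0.0029, 0.1518]
tool_rot: [1.0, -0.002, -0.002, -0.0]
force: [-0.4, 0.1, -0.2]
finger_gap: 0.997
t 2.55 tcp [ 0.4945 -0.0029  0.1518] jaw -90.17 F [-0.42  0.06 -0.17] gap 0.997
offset [ 1.7 -3.5 -0.2]
angular [-0.03  0.21 -0.17]
```

View pics/w2.png

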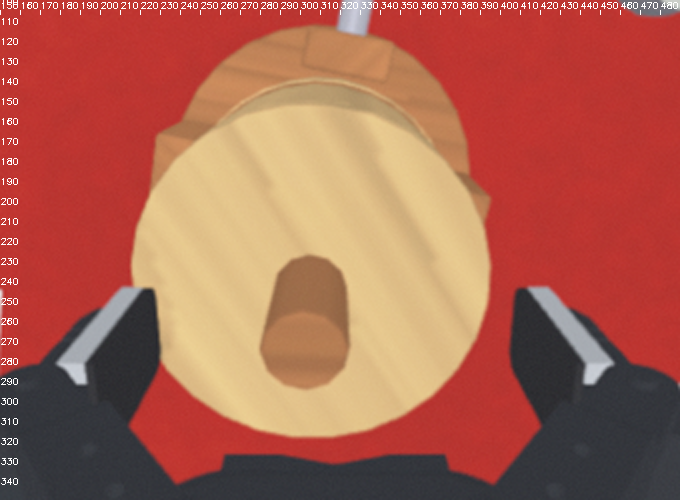

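```bash
python3 - <<'E'
from h import *
d=vision.snapshot("wrist");print(at_z(d,(302.3,275),.18), at_z(d,(305.7,234.5),.144))
s=manip.sense();print(s["tcp_pos"]); print(proj(d,[s["tcp_pos"]]))
E
python3 go.py .4962 .0006 .152 90
```

```text
[0.49715909 0.00325191 0.18      ] [0.50159293 0.00309739 0.144     ]
[ 0.49570834 -0.00259118  0.15338661]
[[316.00140105 251.68912614]]
t 2.65 tcp [ 0.4957 -0.0026  0.1534] jaw -90.14 F [-0.13 -0.    0.16] gap 1.000
offset [ 0.5 -3.2  1.4]
angular [ 0.01  0.   -0.14]
```

```bash
python3 -m crank '[{"grip":0,"offset":[0.5,-4.7,1],"angular":[0,0,0]},{"grip":0,"offset":[0.5,-4.7,1],"angular":[0,0,0]},{"grip":1,"offset":[0.5,-4.7,1],"angular":[0,0,0]},{"grip":1,"offset":[0.5,-4.7,1],"angular":[0,0,0]},{"grip":1,"offset":[0.5,-4.7,1],"angular":[0,0,0]},{"grip":1,"offset":[0.5,-4.7,1],"angular":[0,0,0]},{"grip":1,"offset":[0.5,-4.7,1],"angular":[0,0,0]},{"grip":1,"offset":[0.5,-4.7,1],"angular":[0,0,0]}]' 50 && python3 go.py .4962 .0006 .152 90
python3 - <<'E'
from h import *
d=vision.snapshot("wrist");crop(d,150,100,340,250,2,"pics/w3.png")
E
```

```text
t: 3.45
tcp_pos: [0.496, 0.0036, 0.1524]
tool_rot: [1.0, -0.0, 0.0, -0.0]
force: [-0.6, -0.6, 1.6]
finger_gap: 0.216
t 3.45 tcp [0.496  0.0036 0.1524] jaw -90.01 F [-0.59 -0.63  1.57] gap 0.216
offset [0.2 3.  0.4]
angular [-0.   -0.   -0.01]
```

View pics/w3.png

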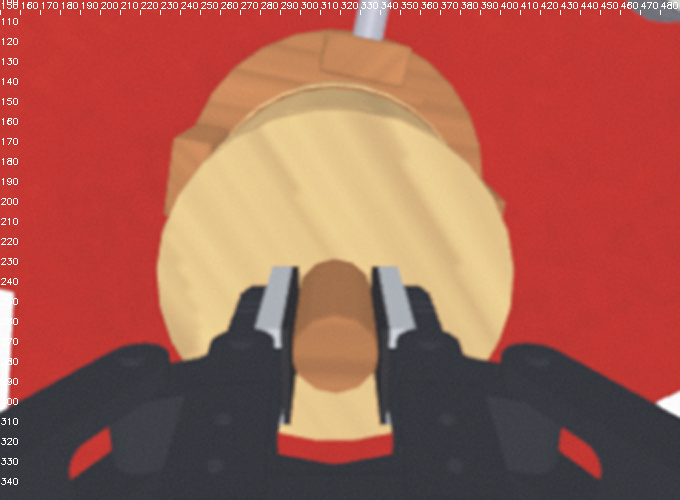

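```bash
python3 -m crank '[{"grip":1,"offset":[0,0,-10],"angular":[0,0,0]},{"grip":1,"offset":[0,0,-25],"angular":[0,0,0]},{"grip":1,"offset":[0,0,-45],"angular":[0,0,0]},{"grip":1,"offset":[40,-4,-50],"angular":[0,0,0]},{"grip":1,"offset":[75,-8,-50],"angular":[0,0,0]},{"grip":1,"offset":[110,-12,-50],"angular":[0,0,0]},{"grip":1,"offset":[145,-15,-30],"angular":[0,0,0]},{"grip":1,"offset":[180,-18,0],"angular":[0,0,0]},{"grip":1,"offset":[210,-20.4,40],"angular":[0,0,0]},{"grip":1,"offset":[210,-20.4,70],"angular":[0,0,0]}]' && python3 go.py .706 .024 .027 90
python3 - <<'E'
from h import *
d=vision.snapshot("wrist");cv2.imwrite("pics/w4.png",d["pixels"][:,:,::-1])
E
```

```text
t: 4.5
tcp_pos: [0.7097, 0.024, 0.0806]
tool_rot: [1.0, 0.0, 0.002, 0.0]
force: [-0.5, 0.2, -1.2]
finger_gap: 0.216
t 4.50 tcp [0.7097 0.024  0.0806] jaw -89.99 F [-0.47  0.15 -1.22] gap 0.216
offset [-4.  -0.  53.6]
angular [ 0.02 -0.24  0.01]
```

View pics/w4.png

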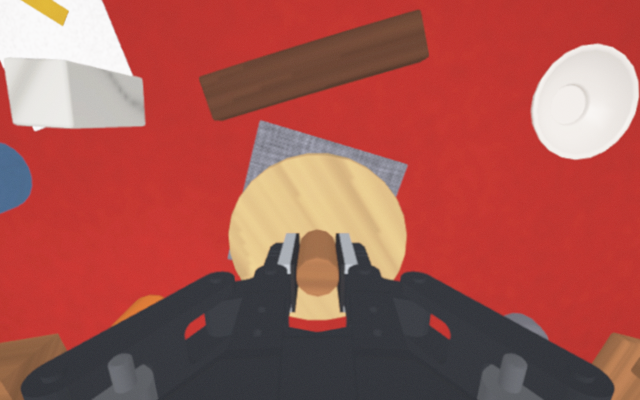

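```bash
python3 - <<'E'
from h import *
d=vision.snapshot("top")
print("ink",at_z(d,(225,184.5),.075),"paint",at_z(d,(316,192.5),.05))
E
python3 -m crank '[{"grip":1,"offset":[-3,0,20],"angular":[0,0,0]},{"grip":1,"offset":[-3,0,36],"angular":[0,0,0]},{"grip":1,"offset":[-3,0,46],"angular":[0,0,0]},{"grip":1,"offset":[-3,0,49],"angular":[0,0,0]},{"grip":1,"offset":[-3,0,51],"angular":[0,0,0]},{"grip":1,"offset":[-3,0,52],"angular":[0,0,0]},{"grip":1,"offset":[-3,0,52],"angular":[0,0,0]}]' && python3 go.py .706 .024 .026 90
```

```text
ink [0.61172738 0.1621761  0.075     ] paint [ 0.59254991 -0.15538374  0.05      ]
t: 5.3
tcp_pos: [0.7034, 0.0239, 0.031]
tool_rot: [1.0, -0.0, 0.001, 0.0]
force: [-0.3, -0.3, -0.6]
finger_gap: 0.215
t 5.30 tcp [0.7034 0.0239 0.031 ] jaw -90.01 F [-0.25 -0.25 -0.63] gap 0.215
offset [ 2.6 -0.1  5. ]
angular [ 0.01 -0.07 -0.01]
```

```bash
python3 -m crank '[{"grip":1,"offset":[0,0,2],"angular":[0,0,0]},{"grip":1,"offset":[0,0,3],"angular":[0,0,0]},{"grip":1,"offset":[0,0,4],"angular":[0,0,0]},{"grip":1,"offset":[0,0,4],"angular":[0,0,0]}]' && python3 go.py .706 .024 .026 90
```

```text
t: 5.7
tcp_pos: [0.703, 0.0239, 0.0267]
tool_rot: [1.0, -0.0, 0.0, -0.0]
force: [-0.7, -0.4, 1.5]
finger_gap: 0.218
t 5.70 tcp [0.703  0.0239 0.0267] jaw -90.01 F [-0.72 -0.41  1.55] gap 0.218
offset [ 3.  -0.1  0.7]
angular [-0.   -0.01 -0.01]
```

```bash
python3 -m crank '[{"grip":0.4,"offset":[0,0,0.5],"angular":[0,0,0]},{"grip":0.4,"offset":[0,0,0.5],"angular":[0,0,0]},{"grip":0.3,"offset":[0,0,0],"angular":[0,0,0]},{"grip":0.3,"offset":[0,0,0],"angular":[0,0,0]},{"grip":0.2,"offset":[0,0,-15],"angular":[0,0,0]},{"grip":0,"offset":[0,0,-45],"angular":[0,0,0]},{"grip":0,"offset":[0,0,-85],"angular":[0,0,0]},{"grip":0,"offset":[0,0,-130],"angular":[0,0,0]},{"grip":0,"offset":[0,0,-175],"angular":[0,0,0]}]' && python3 go.py .4962 .0006 .25 90
python3 - <<'E'
from h import *
d=vision.snapshot("top");crop(d,160,120,230,130,3,"pics/t5.png")
E
```

```text
t: 6.6
tcp_pos: [0.7027, 0.024, 0.204]
tool_rot: [1.0, -0.0, 0.0, 0.0]
force: [1.6, -0.1, -0.6]
finger_gap: 0.998
t 6.60 tcp [0.7027 0.024  0.204 ] jaw -90.01 F [ 1.59 -0.1  -0.6 ] gap 0.998
offset [-206.5   23.4  -46.1]
angular [ 0.   -0.03 -0.01]
```

View pics/t5.png

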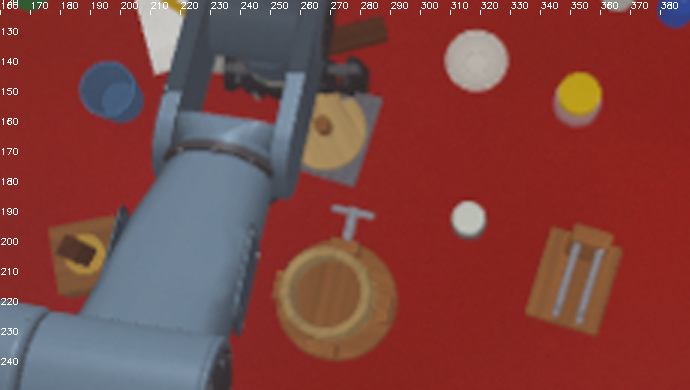

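```bash
python3 -m crank '[{"grip":0,"offset":[-35,4,-10],"angular":[0,0,0]},{"grip":0,"offset":[-70,8,-20],"angular":[0,0,0]},{"grip":0,"offset":[-105,12,-30],"angular":[0,0,0]},{"grip":0,"offset":[-140,16,-40],"angular":[0,0,0]},{"grip":0,"offset":[-170,18,-50],"angular":[0,0,0]},{"grip":0,"offset":[-200,20,-60],"angular":[0,0,0]},{"grip":0,"offset":[-220,20,-65],"angular":[0,0,0]},{"grip":0,"offset":[-220,20,-65],"angular":[0,0,0]},{"grip":0,"offset":[-220,20,-65],"angular":[0,0,0]}]'
python3 - <<'E'
from h import *
exec(open("m2.py").read().split("can=(")[0].replace("import sys",""))
W=vision.snapshot("wrist")
can=(.4962,.0016);sa=np.radians(-9.8)
P=np.vstack([circ(can,.05,.134),circ(can,.04,.134),[[can[0]+.104*np.cos(sa),can[1]+.104*np.sin(sa),.045]]])
crop(W,180,20,260,200,3,"pics/w6.png",proj(W,P)); cv2.imwrite("pics/w6raw.png",W["pixels"][:,:,::-1])
P=np.vstack([circ(can,.05,.134),circ(can,.04,.134),[[can[0]+.104*np.cos(sa),can[1]+.104*np.sin(sa),.045]]])
crop(T,245,180,70,60,8,"pics/t6.png",proj(T,P))
E
```

```text
t: 7.55
tcp_pos: [0.4836, 0.0038, 0.2674]
tool_rot: [1.0, -0.0, 0.002, 0.0]
force: [0.6, -0.3, -0.5]
finger_gap: 1.003
```

View pics/w6.png

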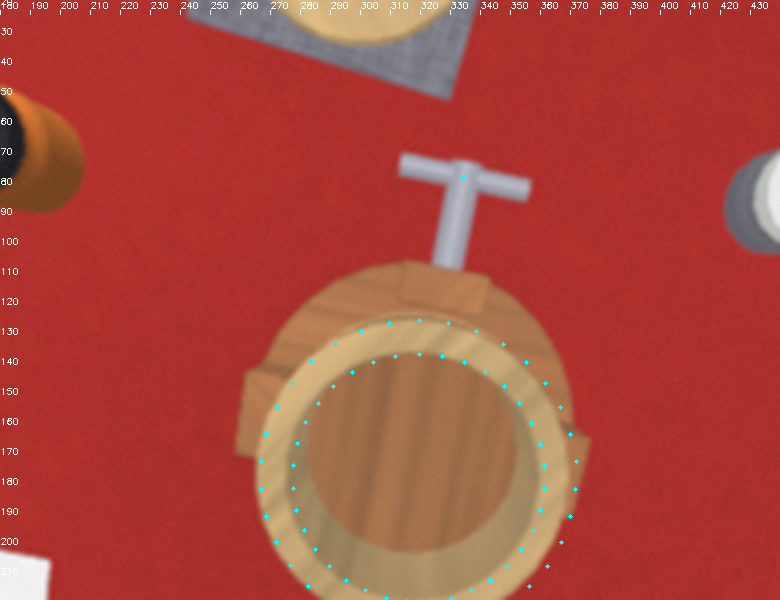

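View pics/t6.png

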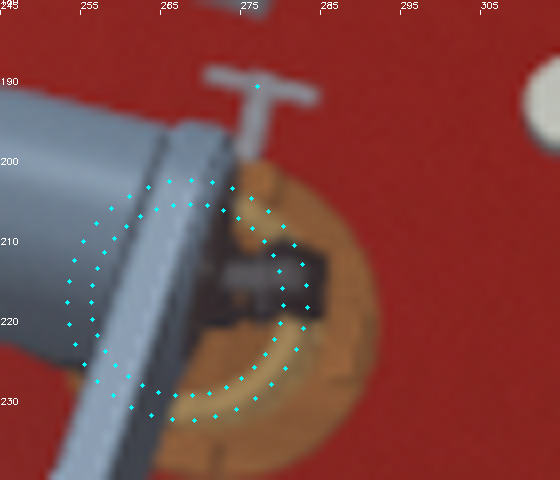

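Run:
```python
from h import *
W=vision.snapshot("wrist");s=manip.sense()
print(s["tcp_pos"])
L,R=at_z(W,(265,179),.134),at_z(W,(369,179),.134);t=at_z(W,(317.5,125.6),.134)
print(L,R,t,"cy",(L[1]+R[1])/2,"cx",t[0]-.05,"w",L[1]-R[1])
cv2.imwrite("pics/w7.png",W["pixels"][:,:,::-1])
im=W["pixels"][:,:,::-1];hsv=cv2.cvtColor(im,cv2.COLOR_BGR2HSV);print(hsv[190,267],hsv[150,230],hsv[130,318],hsv[175,310])
```

```text
[0.48396939 0.00386209 0.2661441 ]
[0.49740542 0.05304801 0.134     ] [ 0.49746301 -0.04569942  0.134     ] [0.54668626 0.00322499 0.134     ] cy 0.0036742933784073006 cx 0.49668626046716896 w 0.09874743074446596
[ 12 125 173] [  1 191 172] [ 18 104 196] [ 13 137 167]
```

View pics/w7.png

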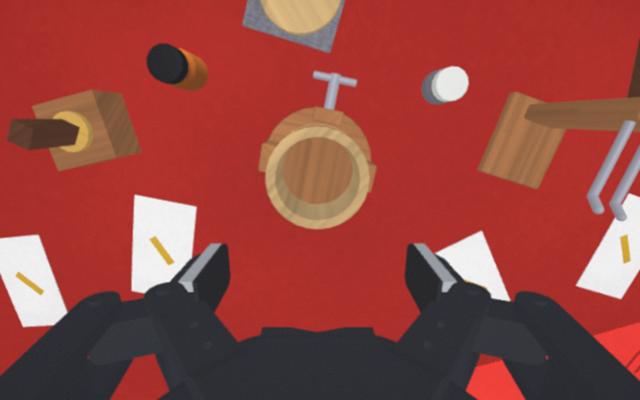

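```bash
python3 -m crank '[{"grip":0,"offset":[5,-33,0],"angular":[0,0,-8]},{"grip":0,"offset":[11,-66,0],"angular":[0,0,-16]},{"grip":0,"offset":[17,-99,0],"angular":[0,0,-24]},{"grip":0,"offset":[23,-132,0],"angular":[0,0,-32]},{"grip":0,"offset":[29,-165,0],"angular":[0,0,-40]},{"grip":0,"offset":[35,-198,0],"angular":[0,0,-48]},{"grip":0,"offset":[40,-231,0],"angular":[0,0,-56]},{"grip":0,"offset":[45,-265,0],"angular":[0,0,-64]},{"grip":0,"offset":[45,-265,0],"angular":[0,0,-64]},{"grip":0,"offset":[45,-265,0],"angular":[0,0,-64]}]'
cat > m8.py <<'E'
from h import *
import sys
exec(open("m2.py").read().split("can=(")[0].replace("import sys",""))
W=vision.snapshot("wrist");s=manip.sense();print(s["tcp_pos"])
bl=(float(sys.argv[1]),float(sys.argv[2]));yaw=float(sys.argv[3])
P=np.vstack([box(bl,yaw,.024,.024,.125),circ(bl,.024,.063),box(bl,yaw,.024,.024,.063)])
p=proj(W,P);c=p.mean(0).astype(int);print(c)
x0=max(0,c[0]-60);y0=max(0,c[1]-50)
crop(W,x0,y0,120,100,6,sys.argv[4],p)
E
python3 m8.py .5425 .296 -26 pics/w8.png
```

```text
t: 8.75
tcp_pos: [0.528, 0.2697, 0.2653]
tool_rot: [0.848, 0.53, -0.001, 0.0]
force: [-1.1, 0.1, 0.6]
finger_gap: 0.999
[0.52792788 0.26804731 0.26589979]
[316 153]
```

View pics/w8.png

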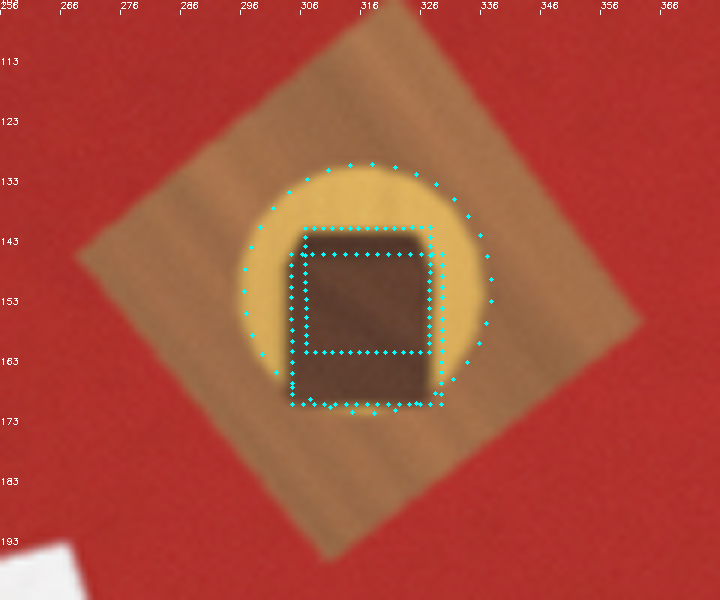

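```bash
python3 go.py .5413 .2966 .0745 -26
```

```text
t 8.90 tcp [0.5279 0.268  0.2659] jaw -26.10 F [ 0.45  0.2  -0.01] gap 0.997
offset [ 31.7  -0.4 191.4]
angular [-0.03  0.06 -0.1 ]
```

```bash
python3 -m crank '[{"grip":0,"offset":[16,-0.2,20],"angular":[0,0,0]},{"grip":0,"offset":[31.7,-0.4,50],"angular":[0,0,0]},{"grip":0,"offset":[31.7,-0.4,85],"angular":[0,0,0]},{"grip":0,"offset":[31.7,-0.4,110],"angular":[0,0,0]},{"grip":0,"offset":[31.7,-0.4,130],"angular":[0,0,0]},{"grip":0,"offset":[31.7,-0.4,145],"angular":[0,0,0]},{"grip":0,"offset":[31.7,-0.4,145],"angular":[0,0,0]}]'; python3 go.py .5413 .2966 .0745 -26
python3 m8.py .5413 .2966 -26 pics/w9.png
```

```text
t: 9.6
tcp_pos: [0.5401, 0.2958, 0.1191]
tool_rot: [0.849, 0.529, -0.003, -0.001]
force: [-0.6, 0.4, 0.2]
finger_gap: 1.0
t 9.60 tcp [0.5401 0.2958 0.1191] jaw -26.14 F [-0.62  0.39  0.21] gap 1.000
offset [ 1.4  0.9 44.6]
angular [-0.22  0.23 -0.14]
[0.54234827 0.29719572 0.12222386]
[314 230]
```

View pics/w9.png

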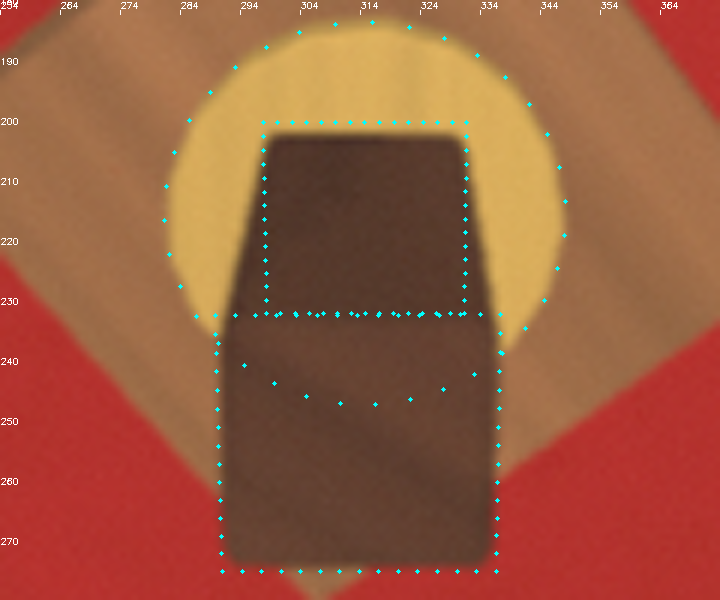

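```bash
python3 -m crank '[{"grip":0,"offset":[-0.6,-0.5,20],"angular":[0,0,0]},{"grip":0,"offset":[-0.6,-0.5,36],"angular":[0,0,0]},{"grip":0,"offset":[-0.6,-0.5,46],"angular":[0,0,0]},{"grip":0,"offset":[-0.6,-0.5,48],"angular":[0,0,0]},{"grip":0,"offset":[-0.6,-0.5,48],"angular":[0,0,0]},{"grip":0,"offset":[-0.6,-0.5,48],"angular":[0,0,0]}]'; python3 go.py .5413 .2966 .0745 -26
python3 m8.py .5413 .2966 -26 pics/w10.png
```

```text
t: 10.35
tcp_pos: [0.5416, 0.2976, 0.0743]
tool_rot: [0.848, 0.53, 0.001, 0.0]
force: [-0.6, -0.5, -0.3]
finger_gap: 0.999
t 10.35 tcp [0.5416 0.2976 0.0743] jaw -26.01 F [-0.6  -0.54 -0.34] gap 0.999
offset [-1.   0.2 -0.2]
angular [ 0.08 -0.08 -0.01]
[0.5412983  0.29752449 0.07408767]
[314 268]
```

View pics/w10.png

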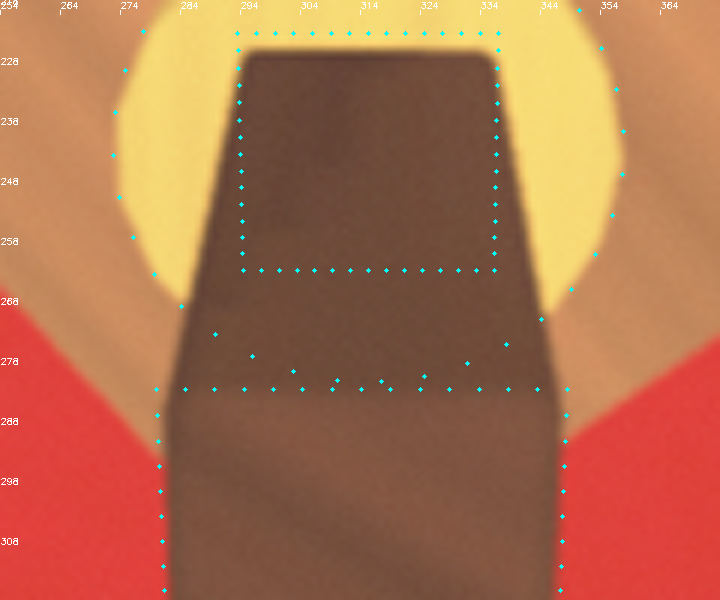

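```bash
python3 -m crank '[{"grip":0,"offset":[-1.7,0,0],"angular":[0,0,0]},{"grip":0.5,"offset":[-1.7,0,0],"angular":[0,0,0]},{"grip":1,"offset":[-1.7,0,0],"angular":[0,0,0]},{"grip":1,"offset":[-1.7,0,0],"angular":[0,0,0]},{"grip":1,"offset":[-1.7,0,0],"angular":[0,0,0]},{"grip":1,"offset":[-1.7,0,0],"angular":[0,0,0]},{"grip":1,"offset":[-1.7,0,0],"angular":[0,0,0]},{"grip":1,"offset":[-1.7,0,0],"angular":[0,0,0]}]' 90; python3 go.py .5413 .2966 .0745 -26
python3 m8.py .5411 .2962 -26 pics/w11.png
```

```text
t: 11.3
tcp_pos: [0.5402, 0.2959, 0.0734]
tool_rot: [0.848, 0.53, 0.0, 0.0]
force: [0.4, -0.2, 1.0]
finger_gap: 0.269
t 11.30 tcp [0.5402 0.2959 0.0734] jaw -26.01 F [ 0.37 -0.24  0.97] gap 0.269
offset [ 1.2  0.7 -1.1]
angular [ 0.01 -0.01 -0.01]
[0.54016745 0.29584976 0.07344932]
[315 266]
```

View pics/w11.png

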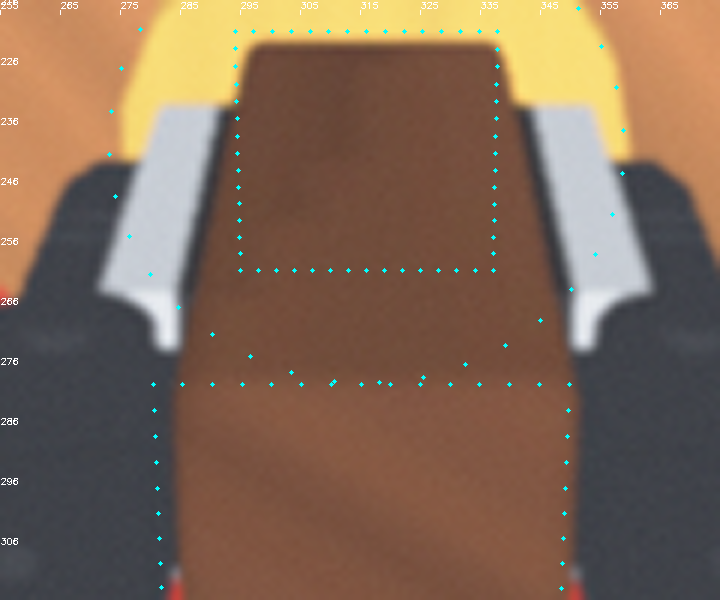

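```bash
python3 -m crank '[{"grip":1,"offset":[0,0,-10],"angular":[0,0,0]},{"grip":1,"offset":[0,0,-30],"angular":[0,0,0]},{"grip":1,"offset":[0,0,-60],"angular":[0,0,0]},{"grip":1,"offset":[0,0,-95],"angular":[0,0,0]},{"grip":1,"offset":[0,0,-130],"angular":[0,0,0]},{"grip":1,"offset":[0,0,-150],"angular":[0,0,0]},{"grip":1,"offset":[0,0,-150],"angular":[0,0,0]},{"grip":1,"offset":[0,0,-150],"angular":[0,0,0]}]'; python3 go.py .5243 -.0013 .212 -26
python3 - <<'E'
from h import *
S=vision.snapshot("side");crop(S,200,240,150,140,4,"pics/s12.png");W=vision.snapshot("wrist");cv2.imwrite("pics/w12.png",W["pixels"][:,:,::-1])
E
```

```text
t: 12.25
tcp_pos: [0.5394, 0.2956, 0.223]
tool_rot: [0.848, 0.53, -0.0, -0.0]
force: [0.1, 0.1, -2.1]
finger_gap: 0.273
t 12.25 tcp [0.5394 0.2956 0.223 ] jaw -26.01 F [ 0.12  0.14 -2.09] gap 0.273
offset [-273.5  116.6   11.1]
angular [-0.03  0.03 -0.01]
```

View pics/s12.png

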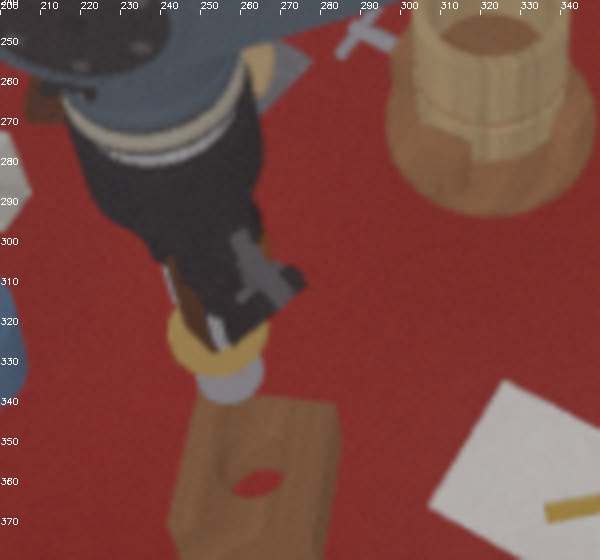

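View pics/w12.png

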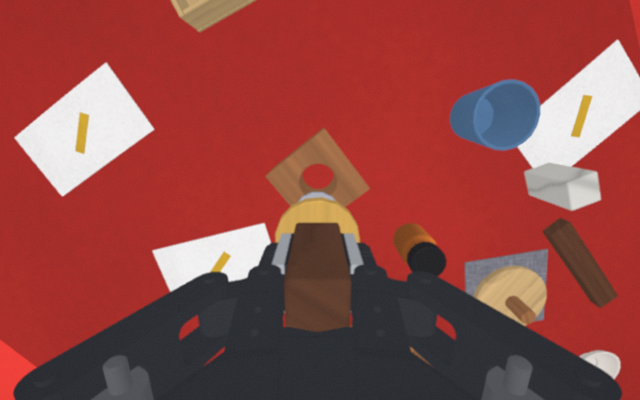

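```bash
python3 -m crank '[{"grip":1,"offset":[-25,11,0],"angular":[0,0,0]},{"grip":1,"offset":[-60,25,0],"angular":[0,0,0]},{"grip":1,"offset":[-95,40,0],"angular":[0,0,0]},{"grip":1,"offset":[-130,55,0],"angular":[0,0,0]},{"grip":1,"offset":[-165,70,0],"angular":[0,0,0]},{"grip":1,"offset":[-200,85,0],"angular":[0,0,0]},{"grip":1,"offset":[-230,98,0],"angular":[0,0,0]},{"grip":1,"offset":[-255,108,0],"angular":[0,0,0]},{"grip":1,"offset":[-268,114,0],"angular":[0,0,0]},{"grip":1,"offset":[-273.5,116.6,0],"angular":[0,0,0]}]'; python3 -m crank '[{"grip":1,"offset":[0,0,5],"angular":[0,0,0]},{"grip":1,"offset":[0,0,5],"angular":[0,0,0]},{"grip":1,"offset":[0,0,5],"angular":[0,0,0]}]'; python3 go.py .5243 -.0013 .206 -26
python3 - <<'E'
from h import *
S=vision.snapshot("side");crop(S,270,180,100,110,5,"pics/s13.png");W=vision.snapshot("wrist");crop(W,180,0,280,300,2,"pics/w13.png")
E
```

```text
t: 13.35
tcp_pos: [0.5243, -0.0021, 0.2221]
tool_rot: [0.849, 0.529, -0.001, -0.001]
force: [0.3, -0.1, -1.1]
finger_gap: 0.273
t: 13.65
tcp_pos: [0.5246, 0.0001, 0.2179]
tool_rot: [0.848, 0.531, -0.0, -0.001]
force: [-0.8, 0.4, -1.1]
finger_gap: 0.272
t 13.65 tcp [5.246e-01 1.000e-04 2.179e-01] jaw -25.92 F [-0.79  0.42 -1.08] gap 0.272
offset [-1.4  0.4 11.9]
angular [-0.07 -0.01  0.08]
```

View pics/s13.png

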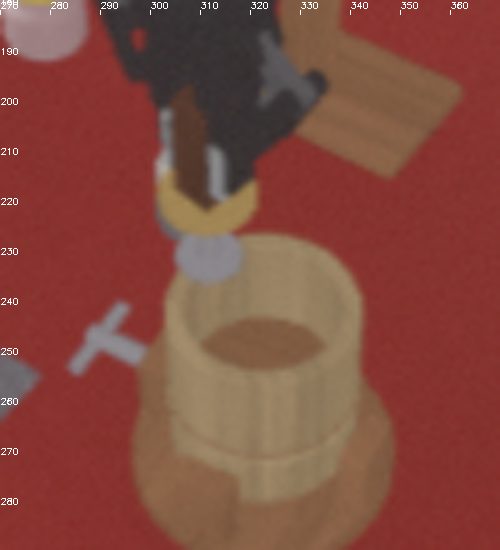

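View pics/w13.png

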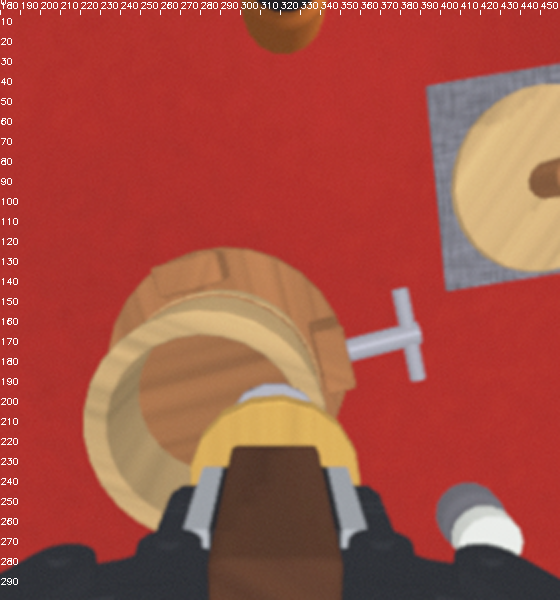

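```bash
cat > st.py <<'E'
from h import *
import time
r=[]
for _ in range(3):
    s=manip.sense();r.append(np.r_[s["tcp_pos"],s["force"]])
r=np.mean(r,0);p=r[:3];c=np.array([.4967,.0035]);v=p[:2]-c;a=np.radians(-9.8)
print("t %.2f mouth-frame x %.1f y %.1f r %.1f phi %.1f | tipz rel rim %.1f | F %s"%(s["t"],*(1e3*np.array([v@[np.cos(a),np.sin(a)],v@[-np.sin(a),np.cos(a)]])),1e3*np.hypot(*v),(np.degrees(np.arctan2(v[1],v[0]))+9.8)%360,1e3*(p[2]-.0684-.134),np.round(r[3:],2)))
E
python3 -m crank '[{"grip":1,"offset":[-1.2,0.4,5],"angular":[0,0,0]},{"grip":1,"offset":[-1.2,0.4,10],"angular":[0,0,0]},{"grip":1,"offset":[-1.2,0.4,14],"angular":[0,0,0]},{"grip":1,"offset":[-1.2,0.4,17],"angular":[0,0,0]},{"grip":1,"offset":[-1.2,0.4,17],"angular":[0,0,0]},{"grip":1,"offset":[-1.2,0.4,17],"angular":[0,0,0]}]'; python3 st.py;  python3 -m crank '[{"grip":1,"offset":[0,0,0],"angular":[0,0,0]}]'>/dev/null; python3 st.py
```

```text
t: 14.35
tcp_pos: [0.5248, -0.0024, 0.2012]
tool_rot: [0.848, 0.53, -0.0, -0.0]
force: [0.2, -0.4, -1.1]
finger_gap: 0.272
t 14.35 mouth-frame x 28.7 y -1.0 r 28.7 phi 357.9 | tipz rel rim -1.2 | F [ 0.24 -0.37 -1.12]
t 14.45 mouth-frame x 28.8 y -1.1 r 28.9 phi 357.9 | tipz rel rim -0.9 | F [ 0.17  0.98 -1.5 ]
```

```bash
python3 -m crank '[{"grip":1,"offset":[-0.2,-0.8,2],"angular":[0,0,0]},{"grip":1,"offset":[-0.2,-0.8,3.5],"angular":[0,0,0]},{"grip":1,"offset":[-0.2,-0.8,5],"angular":[0,0,0]},{"grip":1,"offset":[-0.2,-0.8,5],"angular":[0,0,0]}]'; python3 st.py;  python3 -m crank '[{"grip":1,"offset":[0,0,1],"angular":[0,0,0]},{"grip":1,"offset":[0,0,1],"angular":[0,0,0]}]'>/dev/null; python3 st.py;  python3 -m crank '[{"grip":1,"offset":[0,0,1],"angular":[0,0,0]},{"grip":1,"offset":[0,0,1],"angular":[0,0,0]}]'>/dev/null; python3 st.py
```

```text
t: 14.85
tcp_pos: [0.524, -0.0022, 0.1965]
tool_rot: [0.848, 0.53, 0.0, 0.0]
force: [-0.5, 0.2, 0.7]
finger_gap: 0.266
t 14.85 mouth-frame x 27.8 y -1.0 r 27.9 phi 358.0 | tipz rel rim -5.9 | F [-0.47  0.18  0.67]
t 15.05 mouth-frame x 27.9 y -1.0 r 27.9 phi 357.9 | tipz rel rim -6.9 | F [-1.47 -0.26  2.5 ]
t 15.25 mouth-frame x 27.9 y -1.0 r 27.9 phi 357.9 | tipz rel rim -8.0 | F [-1.52 -0.02  2.99]
```

```bash
cat > arc.py <<'E'
from h import *
import sys
from scipy.spatial.transform import Rotation as Ro
r=[manip.sense() for _ in range(3)];s=r[-1];p=np.mean([k["tcp_pos"] for k in r],0);R=Ro.from_quat(s["tool_rot"])
c=np.array([.4967,.0035]);v=p[:2]-c;ph=np.degrees(np.arctan2(v[1],v[0]))+9.8
st=float(sys.argv[1]) if len(sys.argv)>1 else 6
for k in range(1,11):
    a=np.radians(ph-9.8+st*k);w=np.r_[c+.028*np.array([np.cos(a),np.sin(a)])-p[:2],0]
    print(np.round(R.inv().apply(w)[:2]*1e3,1).tolist(),end=" ")
print()
E
python3 arc.py
python3 -m crank '[{"grip":1,"offset":[2.8,-0.9,0.5],"angular":[0,0,0]},{"grip":1,"offset":[5.5,-2,0.5],"angular":[0,0,0]},{"grip":1,"offset":[8.1,-3.4,0.5],"angular":[0,0,0]},{"grip":1,"offset":[10.4,-5.1,0.5],"angular":[0,0,0]},{"grip":1,"offset":[12.7,-7.1,0.5],"angular":[0,0,0]},{"grip":1,"offset":[14.6,-9.2,0.5],"angular":[0,0,0]}]'; python3 st.py; python3 arc.py
```

```text
[2.8, -0.8] [5.5, -1.9] [8.1, -3.4] [10.5, -5.0] [12.7, -7.0] [14.7, -9.1] [16.4, -11.5] [17.9, -14.0] [19.2, -16.6] [20.1, -19.4] 
t: 15.85
tcp_pos: [0.5223, 0.0149, 0.1939]
tool_rot: [0.848, 0.53, 0.0, 0.0]
force: [-1.0, -2.8, 3.5]
finger_gap: 0.269
t 15.85 mouth-frame x 23.3 y 15.6 r 28.0 phi 33.8 | tipz rel rim -8.5 | F [-1.01 -2.85  3.47]
[1.7, -2.4] [3.3, -4.9] [4.5, -7.5] [5.5, -10.3] [6.1, -13.1] [6.5, -16.1] [6.5, -19.0] [6.3, -21.9] [5.7, -24.8] [4.9, -27.6]
```

```bash
python3 -m crank '[{"grip":1,"offset":[1.7,-2.4,0],"angular":[0,0,0]},{"grip":1,"offset":[3.3,-4.9,0],"angular":[0,0,0]},{"grip":1,"offset":[4.5,-7.5,0],"angular":[0,0,0]},{"grip":1,"offset":[5.5,-10.3,0],"angular":[0,0,0]},{"grip":1,"offset":[6.1,-13.1,0],"angular":[0,0,0]},{"grip":1,"offset":[6.5,-16.1,0],"angular":[0,0,0]},{"grip":1,"offset":[6.5,-19,0],"angular":[0,0,0]}]'; python3 st.py; python3 arc.py
```

```text
t: 16.55
tcp_pos: [0.508, 0.0295, 0.1939]
tool_rot: [0.848, 0.53, 0.001, 0.0]
force: [0.7, -3.0, 2.7]
finger_gap: 0.274
t 16.55 mouth-frame x 6.8 y 27.6 r 28.4 phi 76.2 | tipz rel rim -8.5 | F [ 0.68 -3.    2.68]
[-0.7, -2.9] [-1.2, -5.8] [-2.1, -8.6] [-3.3, -11.3] [-4.7, -13.8] [-6.4, -16.2] [-8.4, -18.4] [-10.5, -20.4] [-12.9, -22.1] [-15.4, -23.6]
```

```bash
python3 -m crank '[{"grip":1,"offset":[-0.4,-2.9,0.2],"angular":[0,0,0]},{"grip":1,"offset":[-1.2,-5.8,0.2],"angular":[0,0,0]},{"grip":1,"offset":[-2.1,-8.6,0.2],"angular":[0,0,0]},{"grip":1,"offset":[-3.3,-11.3,0.2],"angular":[0,0,0]},{"grip":1,"offset":[-4.7,-13.8,0.2],"angular":[0,0,0]},{"grip":1,"offset":[-6.4,-16.2,0.2],"angular":[0,0,0]},{"grip":1,"offset":[-8.4,-18.4,0.2],"angular":[0,0,0]},{"grip":1,"offset":[-10.5,-20.4,0.2],"angular":[0,0,0]}]'; python3 st.py; python3 arc.py
python3 - <<'E'
from h import *
S=vision.snapshot("side");crop(S,270,180,100,110,5,"pics/s14.png");W=vision.snapshot("wrist");crop(W,180,0,280,300,2,"pics/w14.png")
E
```

```text
t: 17.35
tcp_pos: [0.485, 0.0287, 0.1937]
tool_rot: [0.848, 0.53, 0.0, 0.0]
force: [2.9, -1.4, 1.0]
finger_gap: 0.27
t 17.35 mouth-frame x -15.8 y 22.8 r 27.8 phi 124.7 | tipz rel rim -8.7 | F [ 2.88 -1.4   1.03]
[-2.2, -1.9] [-4.8, -3.4] [-7.4, -4.6] [-10.2, -5.5] [-13.1, -6.1] [-16.0, -6.4] [-18.9, -6.4] [-21.8, -6.1] [-24.7, -5.5] [-27.5, -4.6]
```

View pics/s14.png

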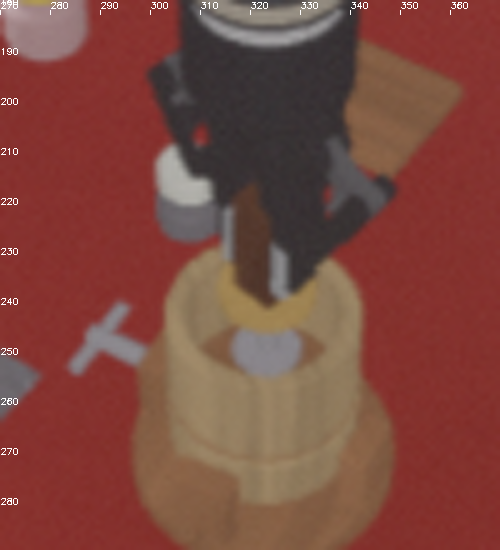

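View pics/w14.png

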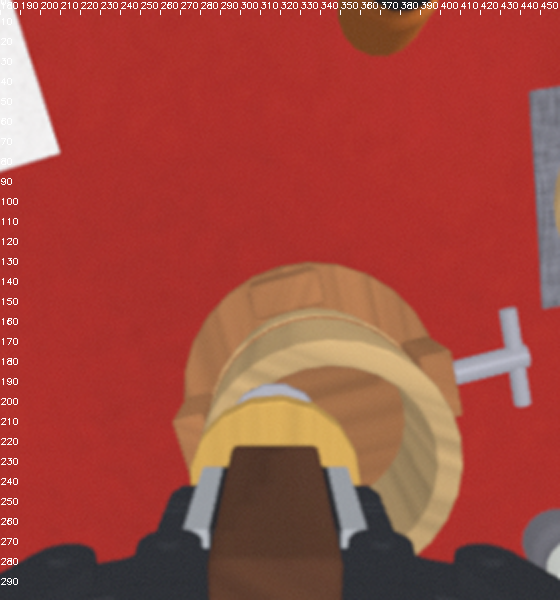

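```bash
python3 st.py; python3 arc.py 5; python3 -m crank '[{"grip":1,"offset":[-2.2,-1.9,0.5],"angular":[0,0,0]},{"grip":1,"offset":[-4.8,-3.4,0.8],"angular":[0,0,0]},{"grip":1,"offset":[-7.4,-4.6,0.8],"angular":[0,0,0]},{"grip":1,"offset":[-10.2,-5.5,0.8],"angular":[0,0,0]},{"grip":1,"offset":[-13.1,-6.1,0.8],"angular":[0,0,0]}]'; python3 st.py; python3 arc.py
```

```text
t 17.45 mouth-frame x -16.7 y 22.5 r 28.0 phi 126.6 | tipz rel rim -8.9 | F [ 2.19 -2.32  1.61]
[-2.0, -1.4] [-4.1, -2.6] [-6.3, -3.6] [-8.6, -4.5] [-11.0, -5.1] [-13.4, -5.5] [-15.8, -5.7] [-18.3, -5.7] [-20.7, -5.5] [-23.1, -5.0] 
t: 17.95
tcp_pos: [0.4737, 0.0196, 0.1929]
tool_rot: [0.848, 0.53, 0.0, -0.0]
force: [4.0, -0.2, 1.7]
finger_gap: 0.269
t 17.95 mouth-frame x -25.4 y 11.9 r 28.1 phi 154.9 | tipz rel rim -9.5 | F [ 4.03 -0.21  1.72]
[-2.9, -0.2] [-5.9, -0.2] [-8.8, 0.1] [-11.6, 0.7] [-14.4, 1.6] [-17.1, 2.8] [-19.6, 4.3] [-22.0, 6.0] [-24.2, 8.0] [-26.1, 10.1]
```

```bash
python3 -m crank '[{"grip":1,"offset":[-2.9,-0.2,0],"angular":[0,0,0]},{"grip":1,"offset":[-5.9,-0.2,0],"angular":[0,0,0]},{"grip":1,"offset":[-8.8,0.1,0],"angular":[0,0,0]},{"grip":1,"offset":[-11.6,0.7,0],"angular":[0,0,0]},{"grip":1,"offset":[-14.4,1.6,0],"angular":[0,0,0]},{"grip":1,"offset":[-17.1,2.8,0],"angular":[0,0,0]}]'; python3 st.py; python3 arc.py
```

```text
t: 18.55
tcp_pos: [0.4681, 0.0029, 0.1927]
tool_rot: [0.848, 0.53, -0.0, -0.001]
force: [2.3, 2.1, 2.3]
finger_gap: 0.27
t 18.55 mouth-frame x -28.1 y -5.4 r 28.6 phi 191.0 | tipz rel rim -9.7 | F [2.25 2.11 2.31]
[-2.3, 2.0] [-4.6, 3.7] [-6.8, 5.7] [-8.8, 7.9] [-10.5, 10.3] [-11.9, 12.8] [-13.1, 15.5] [-14.0, 18.3] [-14.6, 21.1] [-14.9, 24.1]
```

```bash
python3 -m crank '[{"grip":1,"offset":[-2.4,1.7,0],"angular":[0,0,0]},{"grip":1,"offset":[-4.6,3.6,0],"angular":[0,0,0]},{"grip":1,"offset":[-6.8,5.7,0],"angular":[0,0,0]},{"grip":1,"offset":[-8.8,7.9,0],"angular":[0,0,0]},{"grip":1,"offset":[-10.5,10.3,0],"angular":[0,0,0]},{"grip":1,"offset":[-11.9,12.8,0],"angular":[0,0,0]},{"grip":1,"offset":[-13.1,15.5,0],"angular":[0,0,0]}]'; python3 st.py; python3 arc.py
```

```text
t: 19.25
tcp_pos: [0.4759, -0.0153, 0.1925]
tool_rot: [0.848, 0.53, -0.001, -0.001]
force: [-0.1, 4.3, 2.6]
finger_gap: 0.27
t 19.25 mouth-frame x -17.3 y -22.1 r 28.1 phi 231.9 | tipz rel rim -9.9 | F [-0.07  4.26  2.58]
[-0.9, 2.8] [-1.5, 5.7] [-1.9, 8.6] [-1.9, 11.5] [-1.7, 14.4] [-1.1, 17.3] [-0.2, 20.1] [0.9, 22.8] [2.3, 25.3] [4.0, 27.7]
```

```bash
python3 -m crank '[{"grip":1,"offset":[-0.8,2.8,0],"angular":[0,0,0]},{"grip":1,"offset":[-1.5,5.7,0],"angular":[0,0,0]},{"grip":1,"offset":[-1.9,8.6,0],"angular":[0,0,0]},{"grip":1,"offset":[-1.9,11.5,-0.2],"angular":[0,0,0]},{"grip":1,"offset":[-1.7,14.4,-0.2],"angular":[0,0,0]},{"grip":1,"offset":[-1.1,17.3,-0.2],"angular":[0,0,0]},{"grip":1,"offset":[-0.2,20.1,-0.2],"angular":[0,0,0]}]'; python3 st.py; python3 arc.py
```

```text
t: 19.95
tcp_pos: [0.4948, -0.0248, 0.1929]
tool_rot: [0.848, 0.53, -0.0, -0.0]
force: [-1.8, 3.5, 2.9]
finger_gap: 0.272
t 19.95 mouth-frame x 2.9 y -28.2 r 28.4 phi 275.9 | tipz rel rim -9.5 | F [-1.8   3.49  2.9 ]
[1.6, 2.5] [3.1, 5.0] [4.9, 7.4] [6.9, 9.5] [9.1, 11.4] [11.5, 13.1] [14.0, 14.5] [16.7, 15.7] [19.5, 16.5] [22.4, 17.1]
```

```bash
python3 -m crank '[{"grip":1,"offset":[1.4,2.6,0],"angular":[0,0,0]},{"grip":1,"offset":[3.1,5,0],"angular":[0,0,0]},{"grip":1,"offset":[4.9,7.4,-0.2],"angular":[0,0,0]},{"grip":1,"offset":[6.9,9.5,-0.4],"angular":[0,0,0]},{"grip":1,"offset":[9.1,11.4,-0.4],"angular":[0,0,0]},{"grip":1,"offset":[11.5,13.1,-0.4],"angular":[0,0,0]},{"grip":1,"offset":[14,14.5,-0.4],"angular":[0,0,0]}]'; python3 st.py; python3 arc.py
```

```text
t: 20.65
tcp_pos: [0.5139, -0.0188, 0.1934]
tool_rot: [0.848, 0.53, -0.001, 0.0]
force: [-5.6, -0.3, 2.7]
finger_gap: 0.27
t 20.65 mouth-frame x 20.8 y -19.0 r 28.1 phi 317.5 | tipz rel rim -9.0 | F [-5.6  -0.32  2.72]
[2.8, 1.0] [5.6, 1.9] [8.4, 2.5] [11.3, 2.7] [14.3, 2.7] [17.2, 2.4] [20.0, 1.7] [22.8, 0.8] [25.5, -0.4] [28.0, -1.9]
```

```bash
python3 -m crank '[{"grip":1,"offset":[2.8,1,0],"angular":[0,0,0]},{"grip":1,"offset":[5.6,1.9,0],"angular":[0,0,0]},{"grip":1,"offset":[8.4,2.5,0],"angular":[0,0,0]},{"grip":1,"offset":[11.3,2.7,0],"angular":[0,0,0]},{"grip":1,"offset":[14.3,2.7,0],"angular":[0,0,0]},{"grip":1,"offset":[17.2,2.4,0],"angular":[0,0,0]},{"grip":1,"offset":[20,1.7,0],"angular":[0,0,0]},{"grip":1,"offset":[22.8,0.8,0],"angular":[0,0,0]},{"grip":1,"offset":[22.8,0.8,0.3],"angular":[0,0,0]},{"grip":1,"offset":[22.8,0.8,0.3],"angular":[0,0,0]}]'; python3 st.py
python3 - <<'E'
from h import *
S=vision.snapshot("side");crop(S,270,180,100,110,5,"pics/s15.png")
E
python3 st.py
```

```text
t: 21.65
tcp_pos: [0.5255, 0.0021, 0.1934]
tool_rot: [0.848, 0.53, 0.001, 0.0]
force: [-3.1, -0.6, 3.8]
finger_gap: 0.27
t 21.65 mouth-frame x 28.6 y 3.5 r 28.8 phi 7.0 | tipz rel rim -9.0 | F [-3.1  -0.61  3.84]
t 21.70 mouth-frame x 28.6 y 3.5 r 28.8 phi 6.9 | tipz rel rim -9.0 | F [-2.8   0.56  4.25]
```

View pics/s15.png

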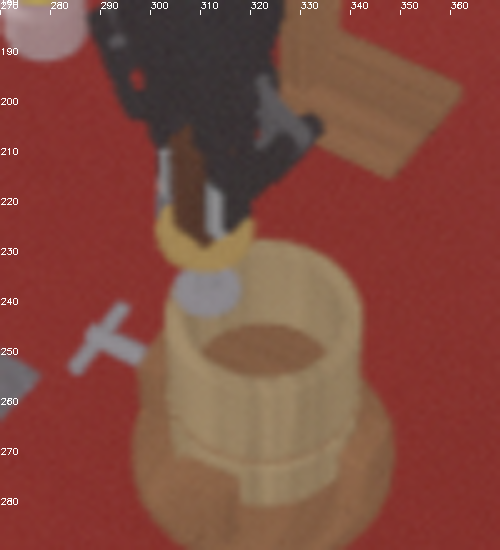

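```bash
python3 -m crank '[{"grip":1,"offset":[0,0,-15],"angular":[0,0,0]},{"grip":1,"offset":[0,0,-45],"angular":[0,0,0]},{"grip":1,"offset":[-30,3,-50],"angular":[0,0,8]},{"grip":1,"offset":[-65,6,-50],"angular":[0,0,16]},{"grip":1,"offset":[-100,9,-50],"angular":[0,0,24]},{"grip":1,"offset":[-135,12,-50],"angular":[0,0,32]},{"grip":1,"offset":[-170,15,-50],"angular":[0,0,40]},{"grip":1,"offset":[-205,18,-50],"angular":[0,0,48]},{"grip":1,"offset":[-240,21,-50],"angular":[0,0,56]},{"grip":1,"offset":[-268,24.5,-50],"angular":[0,0,64]}]';python3 -m crank '[{"grip":1,"offset":[0,0,0],"angular":[0,0,8]},{"grip":1,"offset":[0,0,0],"angular":[0,0,16]},{"grip":1,"offset":[0,0,0],"angular":[0,0,16]},{"grip":1,"offset":[0,0,0],"angular":[0,0,16]}]'; python3 go.py .4299 -.2502 .243 -106.2
cat > m16.py <<'E'
from h import *
import sys
exec(open("m2.py").read().split("can=(")[0].replace("import sys",""))
W=vision.snapshot("wrist");s=manip.sense();print(s["tcp_pos"])
hk=(float(sys.argv[1]),float(sys.argv[2]));hy=float(sys.argv[3])
Q=[]
for y in(.013,-.013):
    for dy in(-.004,.004): Q.append(line([-.03,y+dy,-.004],[.041,y+dy,-.004]))
    Q.append(line([-.044,y,.012],[-.044,y,.012],1));Q.append(line([0,y,0],[0,y,0],1))
Q.append(line([.041,-.02,.01],[.041,.02,.01]))
Q=np.vstack(Q)@Rz(hy).T+[hk[0],hk[1],.154]
crop(W,220,40,200,190,4,sys.argv[4],proj(W,Q))
cv2.imwrite("pics/raw.png",W["pixels"][:,:,::-1])
E
python3 m16.py .5115 -.2744 -16.2 pics/w16.png
```

```text
t: 22.7
tcp_pos: [0.4299, -0.2522, 0.2429]
tool_rot: [1.0, -0.004, 0.002, 0.001]
force: [0.4, 0.3, -1.5]
finger_gap: 0.271
t: 23.1
tcp_pos: [0.4299, -0.2501, 0.2429]
tool_rot: [0.99, -0.138, 0.001, 0.0]
force: [-0.8, 0.1, -1.7]
finger_gap: 0.269
t 23.10 tcp [ 0.4299 -0.2501  0.2429] jaw -105.85 F [-0.85  0.11 -1.65] gap 0.269
offset [-0.   0.1 -0.1]
angular [-0.   -0.09  0.35]
[ 0.42965972 -0.24974356  0.24301574]
```

View pics/w16.png

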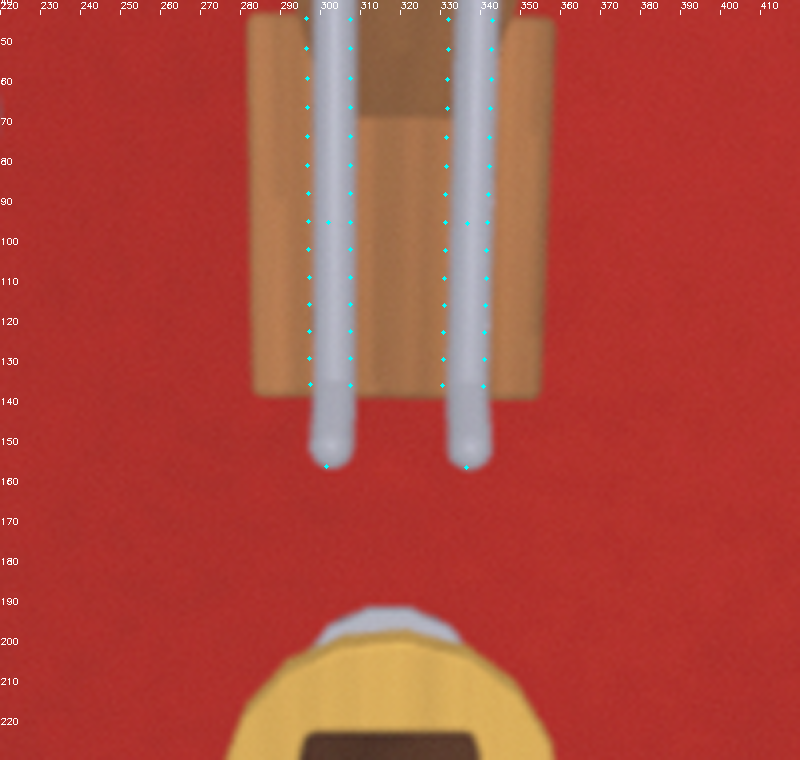

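View pics/raw.png

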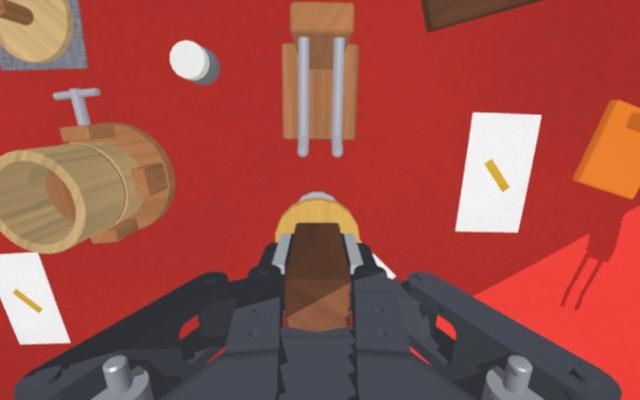

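```bash
python3 go.py .4296 -.2518 .193 -106.2; python3 go.py .5112 -.2755 .193 -106.2
```

```text
t 23.25 tcp [ 0.4297 -0.2497  0.243 ] jaw -105.90 F [-0.15 -0.16 -1.35] gap 0.270
offset [ 0.5  2.  50. ]
angular [-0.   -0.04  0.3 ]
t 23.25 tcp [ 0.4297 -0.2497  0.243 ] jaw -105.90 F [-0.15 -0.16 -1.35] gap 0.270
offset [85.4  2.4 50.1]
angular [-0.   -0.04  0.3 ]
```

```bash
python3 -m crank '[{"grip":1,"offset":[0,2,15],"angular":[0,0,0.3]},{"grip":1,"offset":[0,2,35],"angular":[0,0,0.3]},{"grip":1,"offset":[0,2,46],"angular":[0,0,0.3]},{"grip":1,"offset":[0,2,50],"angular":[0,0,0.3]},{"grip":1,"offset":[0,2,50],"angular":[0,0,0.3]},{"grip":1,"offset":[0,2,50],"angular":[0,0,0.3]},{"grip":1,"offset":[0,2,50],"angular":[0,0,0.3]}]';python3 go.py .5112 -.2755 .193 -106.2; python3 m16.py .5112 -.2755 -16.2 pics/w17.png
python3 - <<'E'
from h import *
S=vision.snapshot("side");crop(S,310,130,110,100,6,"pics/s17.png")
E
```

```text
t: 23.95
tcp_pos: [0.4292, -0.2522, 0.1938]
tool_rot: [0.99, -0.142, 0.001, 0.001]
force: [0.1, -0.1, -1.7]
finger_gap: 0.273
t 23.95 tcp [ 0.4292 -0.2522  0.1938] jaw -106.29 F [ 0.15 -0.15 -1.68] gap 0.273
offset [85.2 -0.6  1. ]
angular [ 0.05 -0.09 -0.09]
[ 0.42895951 -0.25202102  0.19365194]
```

View pics/w17.png

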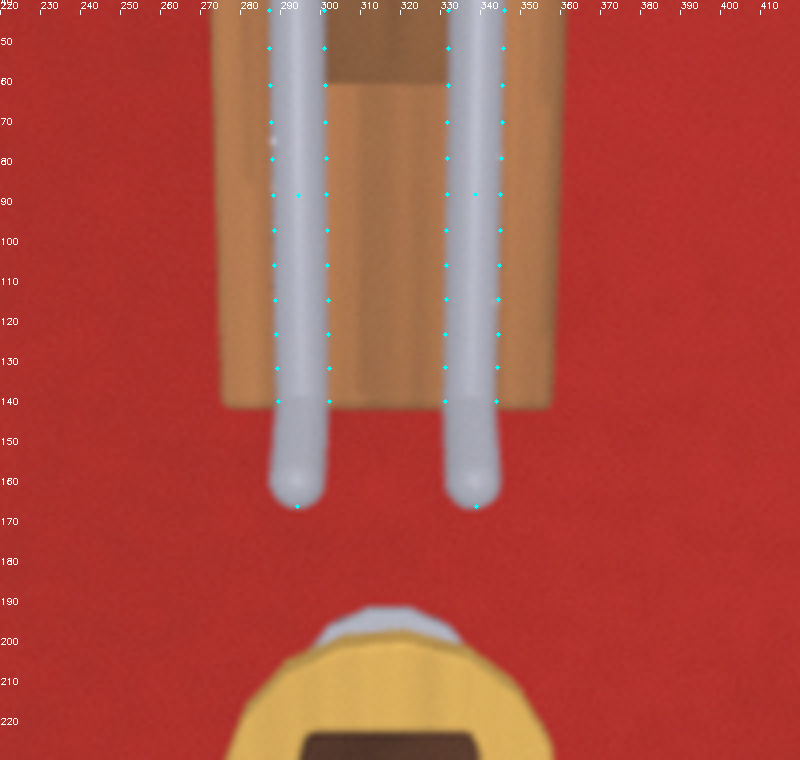

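View pics/s17.png

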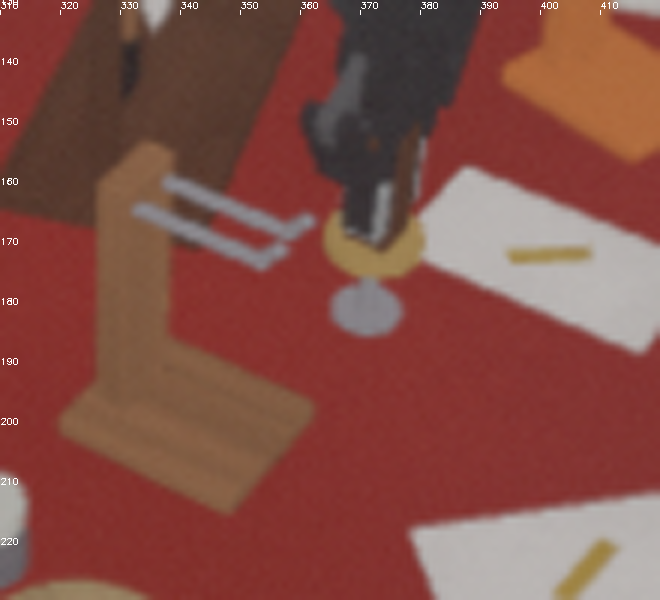

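```bash
python3 -m crank '[{"grip":1,"offset":[15,-0.6,0.5],"angular":[0,0,0]},{"grip":1,"offset":[32,-0.6,0.5],"angular":[0,0,0]},{"grip":1,"offset":[48,-0.6,0.5],"angular":[0,0,0]},{"grip":1,"offset":[48,-0.6,0.5],"angular":[0,0,0]}]';python3 go.py .5112 -.2755 .173 -106.2; python3 -m crank '[{"grip":1,"offset":[10,0,0],"angular":[0,0,0]},{"grip":1,"offset":[22,0,0],"angular":[0,0,0]},{"grip":1,"offset":[33,0,0],"angular":[0,0,0]},{"grip":1,"offset":[37,0,0],"angular":[0,0,0]},{"grip":1,"offset":[37,0,0],"angular":[0,0,0]},{"grip":1,"offset":[37,0,0],"angular":[0,0,0]}]';python3 go.py .5112 -.2755 .173 -106.2;python3 m16.py .5112 -.2755 -16.2 pics/w18.png
python3 - <<'E'
from h import *
S=vision.snapshot("side");crop(S,310,130,110,100,6,"pics/s18.png")
E
```

```text
t: 24.55
tcp_pos: [0.477, -0.2659, 0.193]
tool_rot: [0.99, -0.142, 0.001, 0.001]
force: [0.1, -0.5, -2.0]
finger_gap: 0.268
t 24.55 tcp [ 0.477  -0.2659  0.193 ] jaw -106.27 F [ 0.1  -0.51 -1.96] gap 0.268
offset [35.5 -0.4 20.1]
angular [ 0.07 -0.18 -0.07]
t: 25.15
tcp_pos: [0.5101, -0.2748, 0.1924]
tool_rot: [0.99, -0.142, -0.0, -0.0]
force: [-0.1, 0.3, -1.1]
finger_gap: 0.269
t 25.15 tcp [ 0.5101 -0.2748  0.1924] jaw -106.30 F [-0.11  0.32 -1.08] gap 0.269
offset [ 1.3  0.4 19.4]
angular [-0.02  0.06 -0.1 ]
[ 0.50994368 -0.27481992  0.19249346]
```

View pics/w18.png

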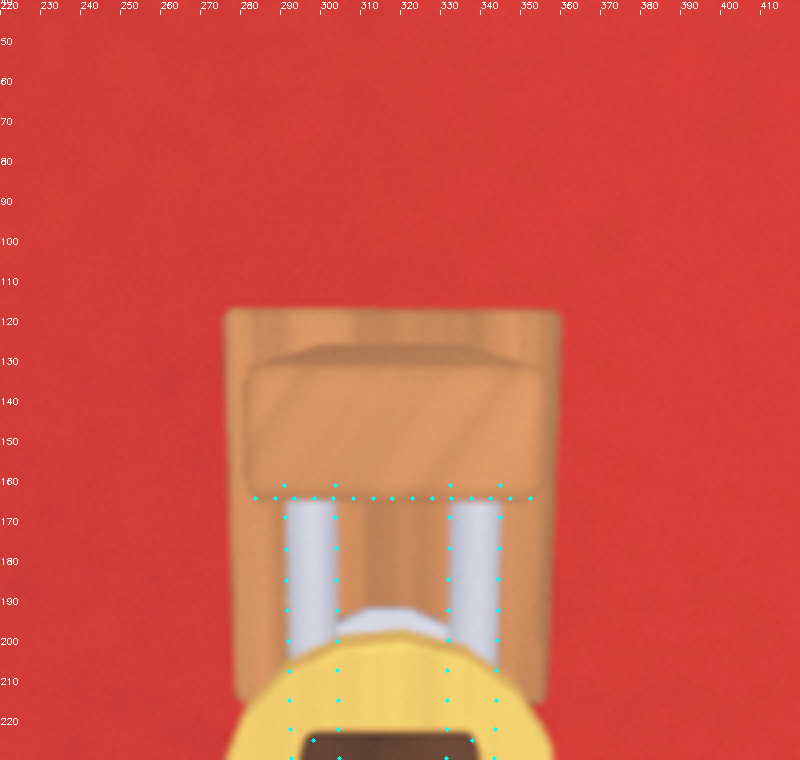

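View pics/s18.png

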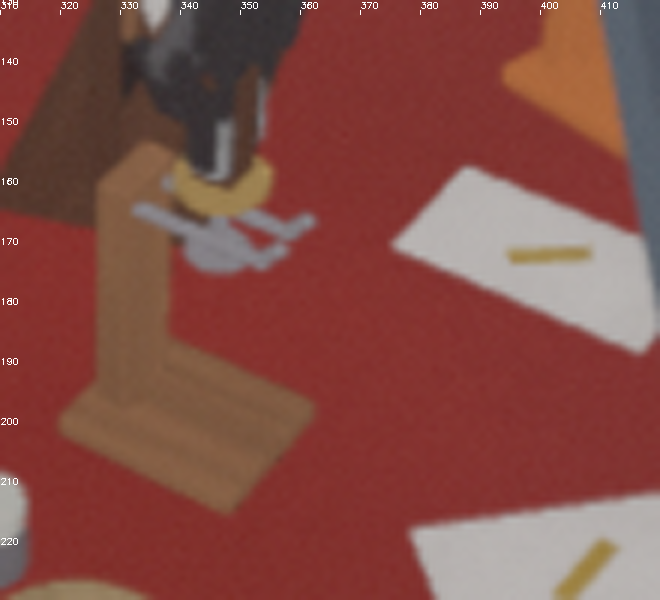

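```bash
python3 -m crank '[{"grip":1,"offset":[1,0.2,6],"angular":[0,0,0]},{"grip":1,"offset":[1,0.2,12],"angular":[0,0,0]},{"grip":1,"offset":[1,0.2,16],"angular":[0,0,0]},{"grip":1,"offset":[1,0.2,18],"angular":[0,0,0]},{"grip":1,"offset":[1,0.2,18],"angular":[0,0,0]},{"grip":1,"offset":[1,0.2,18],"angular":[0,0,0]}]';python3 go.py .5112 -.2755 .173 -106.2; python3 -m crank '[{"grip":1,"offset":[0,0,1],"angular":[0,0,0]},{"grip":1,"offset":[0,0,2],"angular":[0,0,0]},{"grip":1,"offset":[0,0,2],"angular":[0,0,0]}]';python3 go.py .5112 -.2755 .173 -106.2
```

```text
t: 25.95
tcp_pos: [0.5114, -0.2756, 0.1745]
tool_rot: [0.99, -0.142, -0.0, -0.0]
force: [-0.4, -0.0, -1.9]
finger_gap: 0.266
t 25.95 tcp [ 0.5114 -0.2756  0.1745] jaw -106.31 F [-0.41 -0.03 -1.9 ] gap 0.266
offset [-0.2 -0.   1.5]
angular [-0.    0.   -0.11]
t: 26.25
tcp_pos: [0.5113, -0.2755, 0.1726]
tool_rot: [0.99, -0.142, -0.0, -0.0]
force: [0.2, -0.6, -2.3]
finger_gap: 0.271
t 26.25 tcp [ 0.5113 -0.2755  0.1726] jaw -106.30 F [ 0.17 -0.6  -2.34] gap 0.271
offset [-0.1  0.  -0.4]
angular [-0.   0.  -0.1]
```

```bash
python3 -m crank '[{"grip":1,"offset":[0,0,0.7],"angular":[0,0,0]},{"grip":1,"offset":[0,0,0.7],"angular":[0,0,0]}]'; python3 -m crank '[{"grip":1,"offset":[0,0,0.7],"angular":[0,0,0]},{"grip":1,"offset":[0,0,0.7],"angular":[0,0,0]}]';  python3 -m crank '[{"grip":1,"offset":[0,0,0.7],"angular":[0,0,0]},{"grip":1,"offset":[0,0,0.7],"angular":[0,0,0]}]'
```

```text
t: 26.45
tcp_pos: [0.5114, -0.2756, 0.1724]
tool_rot: [0.99, -0.142, 0.0, 0.0]
force: [-0.7, 1.2, 0.9]
finger_gap: 0.275
t: 26.65
tcp_pos: [0.5114, -0.2756, 0.1723]
tool_rot: [0.99, -0.142, 0.0, 0.0]
force: [-2.4, 1.2, 5.0]
finger_gap: 0.272
t: 26.85
tcp_pos: [0.5114, -0.2756, 0.1723]
tool_rot: [0.99, -0.142, 0.0, 0.0]
force: [-3.5, 2.4, 8.8]
finger_gap: 0.27
```

Fz rose at TCP z = 0.1723, so the collar is seated on the prongs. I'll relax the preload and let go.

```bash
python3 -m crank '[{"grip":1,"offset":[0,0,-1.2],"angular":[0,0,0]},{"grip":1,"offset":[0,0,-1.2],"angular":[0,0,0]},{"grip":0.6,"offset":[0,0,-1.2],"angular":[0,0,0]},{"grip":0.5,"offset":[0,0,-1.2],"angular":[0,0,0]},{"grip":0.3,"offset":[0,0,-1.2],"angular":[0,0,0]},{"grip":0,"offset":[0,0,-1.2],"angular":[0,0,0]},{"grip":0,"offset":[0,0,-1.2],"angular":[0,0,0]},{"grip":0,"offset":[0,0,-1.2],"angular":[0,0,0]}]'
python3 - <<'E'
from h import *
W=vision.snapshot("wrist");cv2.imwrite("pics/w19.png",W["pixels"][:,:,::-1])
E
```

```text
t: 27.65
tcp_pos: [0.5114, -0.2756, 0.1716]
tool_rot: [0.99, -0.142, -0.0, -0.0]
force: [0.4, 0.3, -0.5]
finger_gap: 1.002
```

View pics/w19.png

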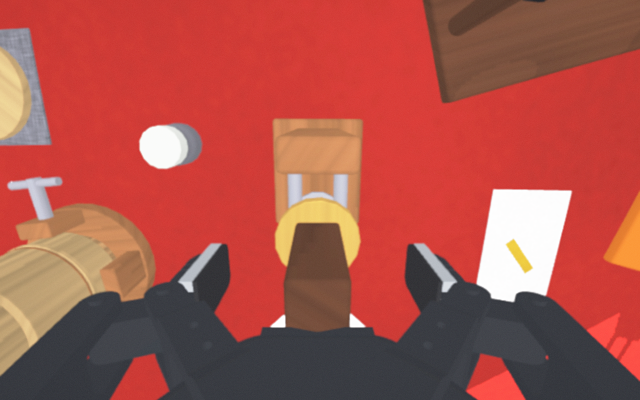

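```bash
python3 -m crank '[{"grip":0,"offset":[0,0,-12],"angular":[0,0,0]},{"grip":0,"offset":[0,0,-35],"angular":[0,0,0]},{"grip":0,"offset":[0,0,-65],"angular":[0,0,0]},{"grip":0,"offset":[0,0,-95],"angular":[0,0,0]},{"grip":0,"offset":[-30,0,-115],"angular":[0,0,0]},{"grip":0,"offset":[-60,10,-115],"angular":[0,0,0]},{"grip":0,"offset":[-70,40,-115],"angular":[0,0,0]},{"grip":0,"offset":[-70,70,-115],"angular":[0,0,0]},{"grip":0,"offset":[-70,100,-115],"angular":[0,0,0]},{"grip":0,"offset":[-70,100,-115],"angular":[0,0,0]}]'
python3 - <<'E'
from h import *
S=vision.snapshot("side");crop(S,140,130,250,190,3,"pics/s20.png")
W=vision.snapshot("wrist");cv2.imwrite("pics/w20.png",W["pixels"][:,:,::-1])
T=vision.snapshot("top");crop(T,160,110,250,140,3,"pics/t20.png")
E
```

```text
t: 28.7
tcp_pos: [0.4155, -0.3557, 0.2879]
tool_rot: [0.99, -0.144, 0.001, 0.002]
force: [0.5, 0.1, 0.5]
finger_gap: 0.997
```

View pics/s20.png

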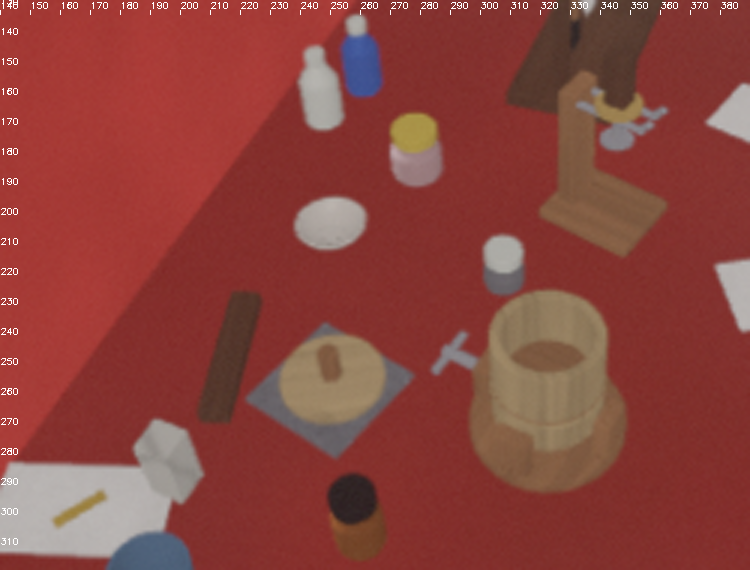

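View pics/t20.png

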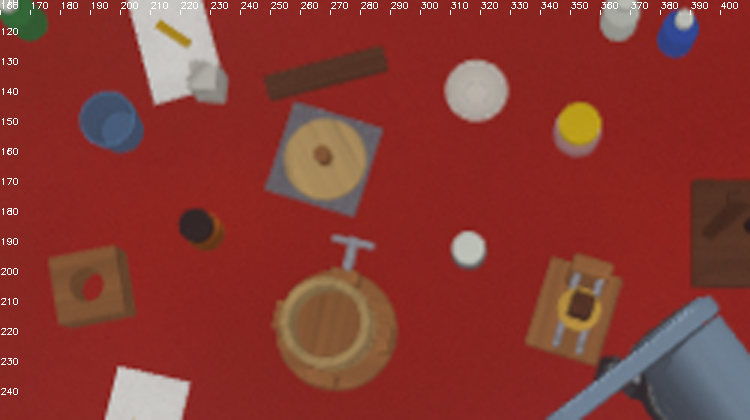

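View pics/w20.png

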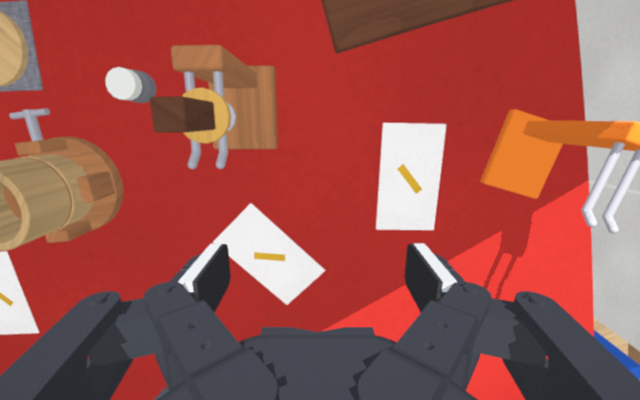

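Run:
```python
from h import *
exec(open("m2.py").read().split("can=(")[0].replace("import sys",""))
c=at_z(T,(160+325/3-.3,110+159/3-.3),.018);print(c)
c=c[:2]
P=np.vstack([circ(c,.05,.018),circ(c,.01,.018,12),circ(c,.01,.054,12)])
crop(S,215,235,70,60,9,"pics/s21.png",proj(S,P));crop(T,240,140,50,50,10,"pics/t21.png",proj(T,P))
```

```text
[0.70278211 0.02086136 0.018     ]
```

View pics/s21.png

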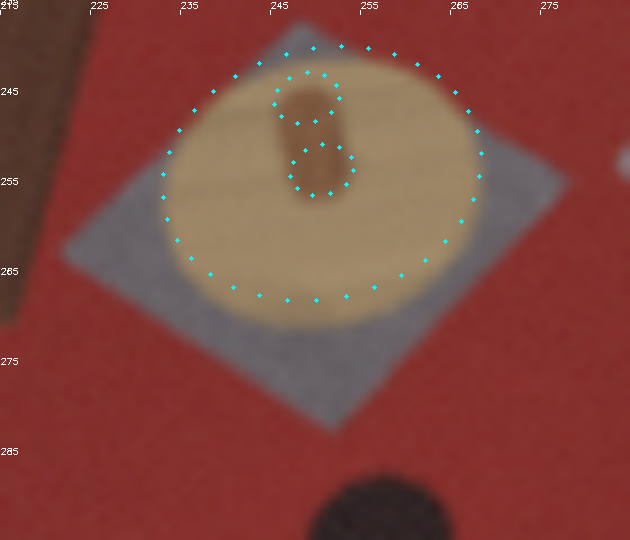

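View pics/t21.png

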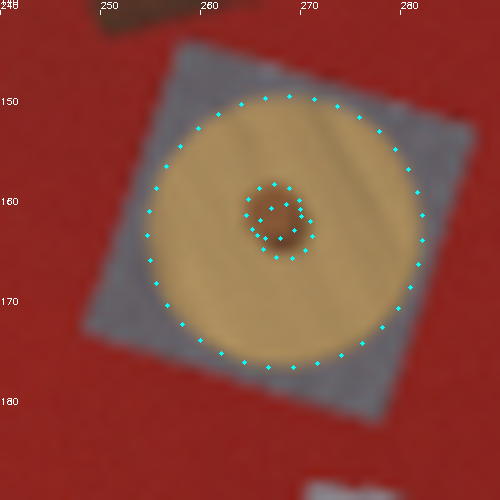

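The overlays match apart from the known side-view shift of about 1 px, so the lid is flat and about 5 mm from the pad centre. The scraper hangs upright on the brown hook, and the bystanders are where they started.

Run:
```python
from station import manip
print(manip.sign_off())
```

```text
the job is handed in; nothing more can be done
None
```

I finished all three parts and handed the job in at about 29 s of the 72 s allowed. `sign_off` gives no verdict, so what follows is from my own checks.

- **Lid:** it lies flat on the felt pad, about 5 mm from the centre. My lid outline fits the top view; the side view shows the same roughly 1 px shift I saw everywhere in that camera.
- **Scraping:** one full counter-clockwise circle, starting and ending at the screw, at 28–29 mm radius by the tool readings. Net downward force was about 2.5–5.5 N at each reading, after allowing for the scraper's weight. That puts the canister roughly 1–5 mm down, well short of its stop. I read the force only at about nine points round the edge, with roughly 1 N of noise, so contact between those points is inferred.
- **Hanging:** the scraper hangs upright by its collar on the brown hook, behind the upturned ends. It was within about 1 mm of the throat point when I let go. The gripper is well clear of everything.
- **Bystanders:** by eye, those in the final pictures stand where they did at the start, and the canister is back up. I did not measure their positions.

**Disagreement between cameras:** the top camera put the canister about 3 mm off in y from the wrist camera, and the hook about 1 mm. I used the wrist values, which matched the contacts when gripping and scraping.

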